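# Start the timer, then wedge up the gel tank and hold

### The job

Tip the gel tank back for a timed de-bubbling: first start the bench timer by swinging its sprung lever all the way to its stop and letting it spring back. Then take the levelling wedge (not the flat block) and push it along the worktop, thin end first, under the middle of the tank's front edge until the whole front edge has just lifted off the stand, about 4 mm clear and never more than 10 mm. Finish still gripping the wedge in place on the worktop, with the tank's rear edge still on the stand; do not touch the tank itself and leave the other things alone.

Things in the scene. Friction and masses are not known exactly. Their poses are not given: they have to be found in the camera images.
- stand: Aluminium stand, fixed: two runners (x -60 to 60), 30 wide, centred at y = +-88, tops 12 above the worktop, joined behind by a cross bar and a back stop 34 high at x = 62 to 70; side guides 26 high at y = +-112. A channel 146 wide, bare worktop, open in front, lies between the runners. Origin: on the worktop amid the runners; z up, x from the open front to the back stop. (Lengths in mm.)
- gel_tank: Clear gel tank with a lid, 120 (x) by 220 (y) at the bottom, 128 by 228 over the lid, 98 high, about 0.65 kg, loose, standing on the runners (bottom 12 above the worktop) with its rear bottom edge 2 in front of the back stop. Origin: centre of its underside; z up, x points to its rear. (Lengths in mm.)
- tank_front (a point): Middle of the tank's bottom front edge (tank x = -60, y = 0), flush with the runners' front ends; 12 above the worktop at first. Axes as the tank's. (Lengths in mm.)
- tank_front_left (a point): Point on the tank's bottom front edge, 100 to the +y side of its middle, over the runner. (Lengths in mm.)
- tank_front_right (a point): Point on the tank's bottom front edge, 100 to the -y side of its middle, over the runner. (Lengths in mm.)
- tank_rear (a point): Middle of the tank's bottom rear edge, 120 behind tank_front. (Lengths in mm.)
- wedge_grip (a point): Grip point of the loose aluminium levelling wedge (0.26 kg, 44 wide, 130 long), 45 above its underside, in an upright rib 32 long (x), 16 thick (y), from 24 to 61 above the underside. z up; x points to the thin end. Flat top, 24 high, from x = -20 (rear end) to +40; ramp on to the thin end at +110. A flat block with a like rib lies near; which is farther right varies. (Lengths in mm.)
- wedge_tip (a point): Middle of the wedge's thin end, on its underside; the end is 4 thick. The ramp rises evenly from it, 20 up in 70 (2/7), to 24 high: d behind this point it is 4 + d * 2/7 high. (Lengths in mm.)
- block_grip (a point): The flat block's grip point, laid out as the wedge's; the block is 24 high along all its 130 length. Not needed. (Lengths in mm.)
- start_lever (a joint): Start lever of the timer, rad: 0 at rest, 0.8 at its stop; it grows as the lever swings clockwise seen from above. A spring drives it back to 0; at the post it needs about 1.5 N to start and 4 N at the stop.
- lever_post (a point): The upright black round post at the end of the timer's start lever, 12 in diameter; this point is half-way up its free height, 16 above the arm's top and 15 below the post's top. The top of the timer's housing (84 x 84, 46 high, fixed) is 25 below this point; the post stands in front of the housing. x of this point points along the lever from post to pivot. (Lengths in mm.)
- lever_pivot (a point): The lever's upright axis on the timer's top, at the centre of its housing, 49 above the worktop; the post swings about it at a radius of 62. Timer axes: x points away from its dial face, z up. At rest the post is in front and to the right (at angle pi + 0.4 in these axes) and swings left to pi - 0.4 at the stop. (Lengths in mm.)
- petri_dish: Bystander: round shallow petri dish with culture, 94 across, 15 high; origin under its centre. Leave it alone. (Lengths in mm.)
- tape_roll: Bystander: roll of marking tape lying flat, 52 across, 19 high; origin under its centre. Leave it alone. (Lengths in mm.)
- jar: Bystander: lidded specimen jar, 56 across, 88 high; origin under its centre. Leave it alone. (Lengths in mm.)
- beaker: Bystander: small glass beaker, 57 across, 71 high; origin under its centre. Leave it alone. (Lengths in mm.)
- tip_box: Bystander: small closed rack box, 67x75x24; origin under its centre. Leave it alone. (Lengths in mm.)
Mind the look-alikes: they are no part of the job. Leave any blue or green look-alike of the part that bears wedge_grip alone.

How it is judged (in metres and radians):
On the way, in this order (a step that is already met when the one before it is completed fails the run):
1. the start lever is swung to its stop (value of joint start_lever above 0.73 rad), for 0.1 s.
2. the lever is let go and has sprung back (value of joint start_lever below 0.08 rad and contact force between the fingers and start_lever below 0.2 N), for 0.1 s.
3. the wedge, held in the fingers, carries the tank's front edge clear of the stand (z of tank_front_left in the frame of stand between 0.0135 and 0.0205 m and z of tank_front_right in the frame of stand between 0.0135 and 0.0205 m and z of tank_front in the frame of stand below 0.0205 m and contact force between wedge and gel_tank above 0.5 N and contact force between the fingers and wedge above 2 N), for 0.2 s.
At the end, for the whole second after the job is handed in: Fingers grip the wedge (over 2 N), level on the worktop (5 mm, 0.1 rad), within 35 mm of the stand's middle line; it carries the tank: front edge 1.5 to 8.5 mm clear of both runners, rear on the stand (2.5 mm), tank within 15 mm and 0.08 rad of its place, at rest, untouched; lever back (all of step 3 and z of wedge_grip in the frame of stand between 0.04 and 0.05 m and angle between wedge_grip's own z axis and vertical below 0.1 rad and y of wedge_grip in the frame of stand between -0.035 and 0.035 m and z of tank_rear in the frame of stand below 0.0145 m and horizontal distance between gel_tank and stand below 0.015 m and angle between the y axis of gel_tank and the y axis of stand, either way round below 0.08 rad and contact force between each of the arm, the fingers and gel_tank below 0.3 N and linear speed of gel_tank below 0.01 m/s and value of joint start_lever below 0.1 rad); the arm keeps its last pose, push and grip.
It fails at once if the tank's front edge is raised more than 10 mm off the stand (z of tank_front in the frame of stand above 0.0225 m).
It fails at once if the robot touches the tank (contact force between any of the fingers, the arm and gel_tank above 1 N).
It fails at once if the flat block is used or shoved aside (distance of block_grip from where it was at the start of the episode above 0.03 m).
It fails at once if a bystander is pushed aside or knocked over (distance of any of petri_dish, tape_roll, jar, beaker, tip_box from where it was at the start of the episode above 0.03 m).
It also fails if it takes over 53 s, if anything falls off the work surface, if the arm or the gripper's body presses on something with over 40 N, if the wrist force passes 120 N, or if a joint passes its speed limit or range.

### The arm

A 6-joint arm with a two-finger parallel gripper is mounted at the origin on a cart in front of the work surface, level with it; the furniture and walls round the work are solid. World frame = base frame: x ahead of the robot, y to its left, z up, the work surface at z = 0. Lengths are in mm, angles in degrees, forces in N, time in s.
With the tool pointing down it reaches from about 400 to 925 mm from the base axis. Payload 3.4 kg.
Tool frame: the origin (TCP) lies midway between the tips of the shut fingers; the grasp point (between the pads) lies 19 mm behind it (r.grasp_offset is the distance from the TCP to the grasp point, in mm); z points along the fingers, y is the direction in which the jaws open and shut (so a half turn about z gives the same grasp; the last joint's range is limited). The gripper opens to 85 mm and grips with 20 to 120 N. Pads are 22 mm wide; open, the fingers measure 114 mm over their backs; the gripper's body (76 mm by 85 mm) begins 54 mm behind the grasp point. The pads swing forward as they close: fully open they stand 13 mm farther back than shut.
Start: joints at [72.737, 17.578, 86.31, -0, 76.112, -4.211], TCP at [129.878, 560.145, 194.405] pointing down, gripper open.
Joint ranges: [-179.03, 179.03], [-60, 130.46], [8.19, 133.38], [-81.62, 261.62], [5.75, 156.47], [-153.77, 153.77]. Speed limits (degrees/s): [147.25, 147.25, 180, 180, 180, 180].

### API

Orientations are given as [roll, pitch, yaw] about the fixed x, y, z axes, in that order (R = Rz(yaw) Ry(pitch) Rx(roll)).
In Python, from workcell import r gives the robot as it stands.
- The arm moves only by the tool apply_moves, never from a script. Its argument "moves" is a list that holds one entry, the list of rows, each a list of 5 numbers: the shift along the tool's x, y, z in units of 25 mm (1.0 is 25 mm), then the turn about the tool's z in degrees, then the closure, from 0 (fully open) to 1 (shut). In form: [[[x, y, z, yaw, gripper], ...]]. A call has 1 to 12 rows; each row is the pose to reach, as a shift and turn from the pose measured when the call began, along the tool's axes at that moment; what a row does not reach only later rows make up. A row lasts 1/12 s, in which the tool goes at most 41.7 mm and 7.16 degrees, less where a joint would pass 70% of its speed; a pose out of reach is approached as far as the arm can. A call with a gripper value outside its range is refused whole. The fingers move at their own pace and stop on an object; "force" is the grip in N (left out, the last holds). Time passes only in rows, so rows that repeat a pose let the fingers close. It gives the time, the measured TCP pose, the force and the opening at its end, in the units of the state.
- r.read_state(): the state, without advancing time (a new reading comes with each control period).
- r.read_camera(name): name is "scene" or "top" or "wrist"; returns the picture (400x640x3 uint8, red, green, blue); there is no depth.
- r.camera_params(name): a dict with "fx", "fy", "cx", "cy" (pixels), "cam_to_world" (4x4, takes a point from camera to world coordinates). Camera axes: x right, y up, looking along -z (the intrinsics and any distortion apply to the point x, -y, -z); pixel columns grow to the right and rows downward; lengths in mm; the calibration is good to about 2 mm. A picture is of the moment at which its call begins: read the wrist's pose just before it. camera_params takes no time and is no camera call; for the wrist camera it gives the pose at the moment of the call.
- r.close_job(): hands the job in, once; it reports no verdict.
The state is a dict: "clock": time; "joint_positions": joint angles; "joint_velocities": joint speeds; "effort": joint torques, N m; "tool_pos": TCP position; "tcp_rot": TCP orientation; "ft_force": force on the tool from outside, world axes, zero at the start; "ft_torque": the same for the moment, N m; "gripper_width": finger opening in mm.
Only numpy, scipy, OpenCV 4.12 (cv2) and the standard library are available. Lean on these libraries where they do the work, as an engineer would, in place of code of your own. Each camera call takes 0.05 s, during which the arm holds its last target.

## Working session

There is one attempt and no reset: what is moved stays moved. The work goes in short steps, Python scripts to look and compute and a tool call to move; the robot and the scene stay as the last step left them, time stands still between calls to the robot, and variables do not carry over. Pictures are saved under pics/ and viewed, and the job is handed in when it is done.

Besides the shell and the picture viewer there is one more tool, called after "Request:" as a command line: name --argument value ..., lists and objects as JSON in quotes. apply_moves: Moves the arm, as the interface text tells. Its arguments: {"type":"object","properties":{"moves":{"type":"array"},"force":{"type":"number"}},"required":["moves"]}

```bash
mkdir -p pics; ls; python3 - <<'E'
from workcell import r
import cv2
print(r.read_state())
for n in ("scene","top","wrist"):
    p=r.camera_params(n);print(n,p)
    cv2.imwrite(f"pics/{n}0.png",r.read_camera(n)[:,:,::-1])
E
```

```text
pics
{'clock': 0.0, 'joint_positions': array([ 7.27369151e+01,  1.76239587e+01,  8.63836487e+01, -2.64980111e-04,
        7.61101444e+01, -4.21161656e+00]), 'joint_velocities': array([ 0.03665034, -0.0401144 ,  0.02619761,  0.03376944,  0.10642825,
       -0.03063217]), 'effort': array([ 2.91487613e-04, -4.57561791e+01, -2.51907796e+01, -1.19778706e-04,
        1.32628076e-02,  7.56355746e-06]), 'tool_pos': array([129.65138143, 559.40566347, 193.46571597]), 'tcp_rot': array([-1.79882547e+02, -8.39132805e-03,  1.66948587e+02]), 'ft_force': array([ 0.4955616 , -0.77762576,  0.58680381]), 'ft_torque': array([ 3.89471392e-05,  2.61610998e-02, -6.00208577e-03]), 'gripper_width': 85.39659383464381}
scene {'fx': 370.4934137046693, 'fy': 370.4934137046693, 'cx': 323.02200570025775, 'cy': 203.84719236270902, 'cam_to_world': array([[-8.96932937e-01,  2.21366037e-01, -3.82764137e-01,
         2.12850031e+01],
       [-4.41934784e-01, -4.20776893e-01,  7.92237624e-01,
         9.57046758e+02],
       [ 1.43161995e-02,  8.79740805e-01,  4.75238006e-01,
         7.44487912e+02],
       [ 0.0000000
[... 300 characters left out ...]
-8.81165124e-03,  2.28032951e-02,
        -1.34485873e+02],
       [ 2.12894188e-02,  1.44698202e-01,  9.89246780e-01,
         1.43462486e+03],
       [ 0.00000000e+00,  0.00000000e+00,  0.00000000e+00,
         1.00000000e+00]])}
wrist {'fx': 287.73864045522026, 'fy': 287.73864045522026, 'cx': 316.91272370114257, 'cy': 205.32451539195856, 'cam_to_world': array([[ 2.26572384e-01, -9.29919596e-01, -2.89679997e-01,
         5.44647096e+01],
       [ 9.73992466e-01,  2.15737291e-01,  6.92538691e-02,
         5.76366841e+02],
       [-1.90575227e-03, -2.97837149e-01,  9.54614792e-01,
         3.73318811e+02],
       [ 0.00000000e+00,  0.00000000e+00,  0.00000000e+00,
         1.00000000e+00]])}
```

View pics/scene0.png

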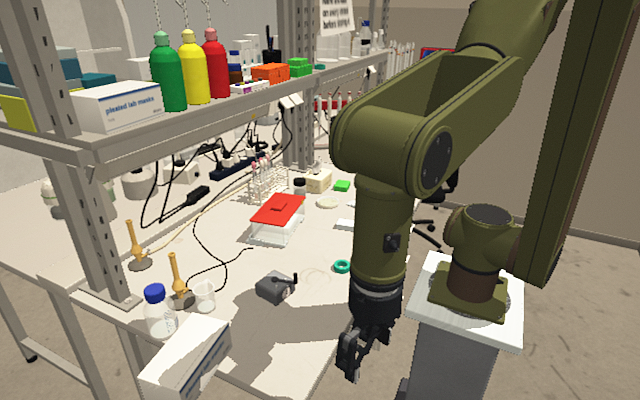

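View pics/top0.png

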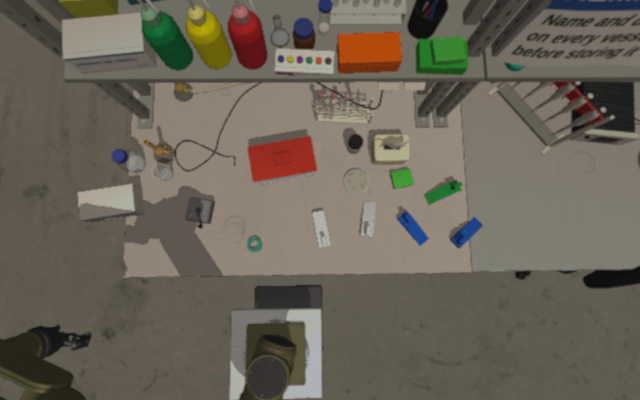

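View pics/wrist0.png

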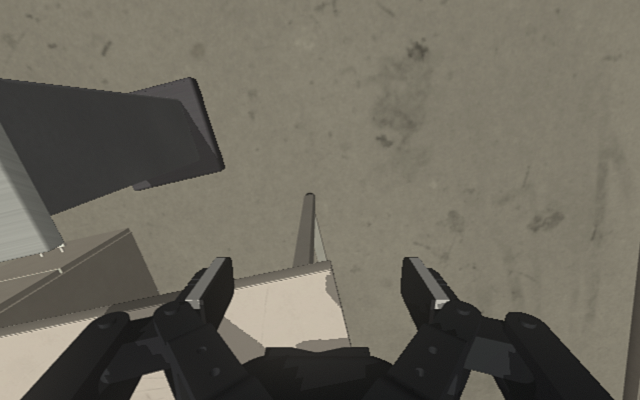

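```bash
python3 - <<'E'
import cv2
t=cv2.imread("pics/top0.png")
cv2.imwrite("pics/topA.png",cv2.resize(t[130:270,160:400],(800,467),interpolation=cv2.INTER_CUBIC))
s=cv2.imread("pics/scene0.png")
cv2.imwrite("pics/sceneA.png",cv2.resize(s[160:320,130:370],(800,533),interpolation=cv2.INTER_CUBIC))
E
```

```text
(no output)
```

View pics/topA.png

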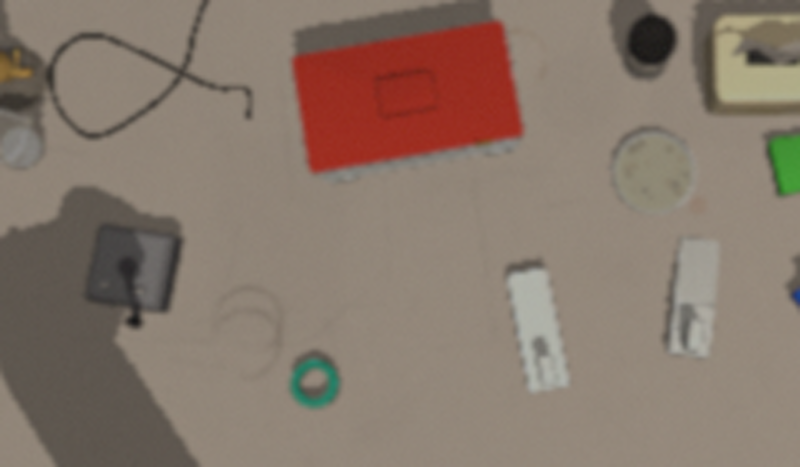

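View pics/sceneA.png

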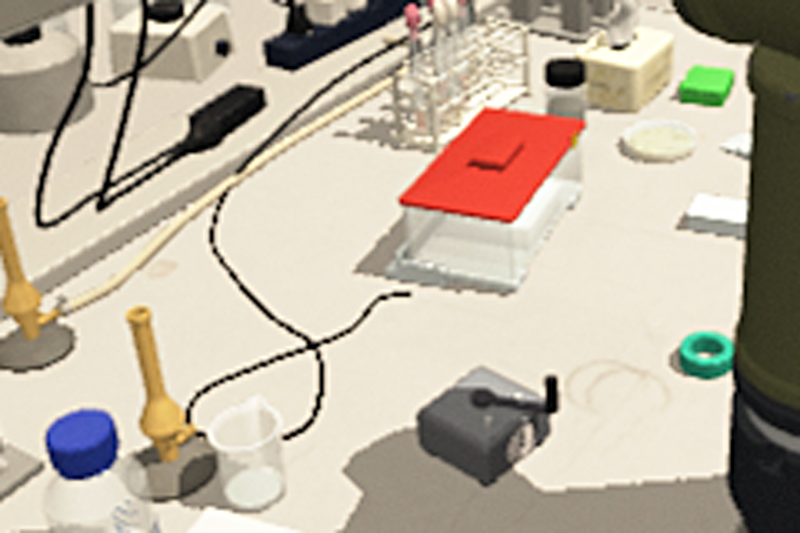

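```bash
cat > h.py <<'E'
import numpy as np, cv2
from workcell import r
def plane(cam,uv,z,P=None):
    p=P or r.camera_params(cam); T=p["cam_to_world"]
    uv=np.atleast_2d(np.asarray(uv,float))
    d=np.c_[(uv[:,0]-p["cx"])/p["fx"],-(uv[:,1]-p["cy"])/p["fy"],-np.ones(len(uv))]@T[:3,:3].T
    o=T[:3,3]; return o+d*((z-o[2])/d[:,2])[:,None]
def proj(cam,X,P=None):
    p=P or r.camera_params(cam);T=p["cam_to_world"]
    c=(np.atleast_2d(X)-T[:3,3])@T[:3,:3]
    return np.c_[p["cx"]+p["fx"]*c[:,0]/-c[:,2],p["cy"]+p["fy"]*-c[:,1]/-c[:,2]]
def bigc(m,n=1):
    c,_=cv2.findContours(m.astype(np.uint8),cv2.RETR_EXTERNAL,cv2.CHAIN_APPROX_NONE)
    return sorted(c,key=cv2.contourArea,reverse=True)[:n]
E
python3 - <<'E'
from h import *
t=cv2.imread("pics/top0.png").astype(int)
B,G,R=t[...,0],t[...,1],t[...,2]
m=(R>110)&(G<80)&(B<80); m[:125]=0; m[200:]=0
c=bigc(m)[0][:,0]; w=plane("top",c,110)[:,:2].astype(np.float32)
q=cv2.minAreaRect(w);print("lid",q,cv2.boxPoints(q))
s=cv2.imread("pics/scene0.png").astype(int)
B,G,R=s[...,0],s[...,1],s[...,2]
m=(R>150)&(G<90)&(B<90); m[:180]=0;m[260:]=0;m[:,:230]=0
c=bigc(m)[0][:,0]; w=plane("scene",c,110)[:,:2].astype(np.float32)
q=cv2.minAreaRect(w);print("lid scene",q,cv2.boxPoints(q))
# whites
t8=t.astype(np.uint8)
for nm,(x0,x1,y0,y1) in dict(left=(308,336,202,252),right=(356,380,196,242)).items():
    sub=np.zeros(t8.shape[:2],bool); g=t8.min(2)
    bg=np.median(t8[200:250,338:356],(0,1)); 
    sub[y0:y1,x0:x1]=(t[y0:y1,x0:x1,0]>bg[0]+20)
    c=bigc(sub)[0][:,0]; w=plane("top",c,24)[:,:2].astype(np.float32)
    q=cv2.minAreaRect(w);print(nm,bg,q,cv2.boxPoints(q).round(0).tolist())
f=lambda x,y:(160+x*.3-.35,130+y*.3-.35)
print("post top",plane("top",f(135,320),86)); print("pivot",plane("top",f(127,267),52))
print("timer top", plane("top",[f(102,226),f(181,237),f(163,311),f(88,296)],46))
print("tape",plane("top",f(315,381),10),"petri",plane("top",f(653,171),8))
g=lambda x,y:(130+x*.3-.35,160+y*.3-.35)
print("scene post top",plane("scene",g(551,380),86),"pivot",plane("scene",g(485,397),55))
print("scene tape",plane("scene",g(708,355),10))
E
```

```text
lid ((670.9612426757812, -29.751251220703125), (127.48725891113281, 222.41883850097656), 9.865928649902344) [[ 589.1053    68.89149]
 [ 627.2153  -150.23808]
 [ 752.8172  -128.39398]
 [ 714.7072    90.73558]]
lid scene ((657.8489990234375, -3.4242401123046875), (123.10456848144531, 225.01986694335938), 9.973483085632324) [[ 577.741     96.72506]
 [ 616.7127  -124.89431]
 [ 737.957   -103.57354]
 [ 698.9853   118.04583]]
left [123. 136. 148.] ((430.0701904296875, -165.546875), (127.58890533447266, 44.709224700927734), 10.779436111450195) [[363.0, -156.0], [372.0, -199.0], [497.0, -176.0], [489.0, -132.0]]
right [123. 136. 148.] ((463.6048889160156, -337.1119384765625), (39.1193733215332, 123.52406311035156), 85.00989532470703) [[400.0, -351.0], [523.0, -362.0], [527.0, -323.0], [404.0, -312.0]]
post top [[441.17336803 250.03640291  86.        ]]
pivot [[499.61381931 269.97914725  52.        ]]
timer top [[544.55262985 299.75425018  46.        ]
 [531.91535515 215.45554061  46.        ]
 [453.01320894 232.2588976   46.        ]
 [469.75237449 311.79302998  46.        ]]
tape [[378.17209849  76.07669362  10.        ]] petri [[ 606.14008418 -296.31069346    8.        ]]
scene post top [[440.76111046 260.19658257  86.        ]] pivot [[499.12892848 272.69564832  55.        ]]
scene tape [[374.6673197   78.91052435  10.        ]]
```

```bash
cat >> h.py <<'E'
from scipy.spatial.transform import Rotation as Ro
def tool(target,yaw=None):
    s=r.read_state(); R=Ro.from_euler('xyz',s["tcp_rot"],degrees=True).as_matrix()
    d=R.T@(np.array(target,float)-s["tool_pos"])/25
    x=d.round(3).tolist()
    if yaw is not None: x.append(round(-((yaw-s["tcp_rot"][2]+180)%360-180),2))
    return x
def tri(uvs):
    A=np.zeros((3,3));b=np.zeros(3)
    for cam,uv in uvs:
        o=r.camera_params(cam)["cam_to_world"][:3,3]; d=plane(cam,uv,0)[0]-o; d/=np.linalg.norm(d)
        M=np.eye(3)-np.outer(d,d);A+=M;b+=M@o
    return np.linalg.solve(A,b)
E
python3 - <<'E'
from h import *
P=[]
for z in (90,95,100,105,110):
    a=plane("top",proj("top",[670.96,-29.75,110]),z)[0]; b=plane("scene",proj("scene",[657.85,-3.42,110]),z)[0]
    print(z,a[:2].round(1),b[:2].round(1))
s=cv2.imread("pics/scene0.png"); t=cv2.imread("pics/top0.png")
cv2.imwrite("pics/sA.png",cv2.resize(s[262:310,250:310],(750,600),interpolation=cv2.INTER_NEAREST))
cv2.imwrite("pics/tA.png",cv2.resize(t[190:235,180:225],(600,600),interpolation=cv2.INTER_NEAREST))
cv2.imwrite("pics/tB.png",cv2.resize(t[190:255,300:390],(800,578),interpolation=cv2.INTER_CUBIC))
E
```

```text
90 [675.8 -28.2] [677.9 -33.7]
95 [674.6 -28.6] [672.9 -26.1]
100 [673.4 -29. ] [667.9 -18.6]
105 [672.2 -29.4] [662.9 -11. ]
110 [671.  -29.7] [657.9  -3.4]
```

View pics/sA.png

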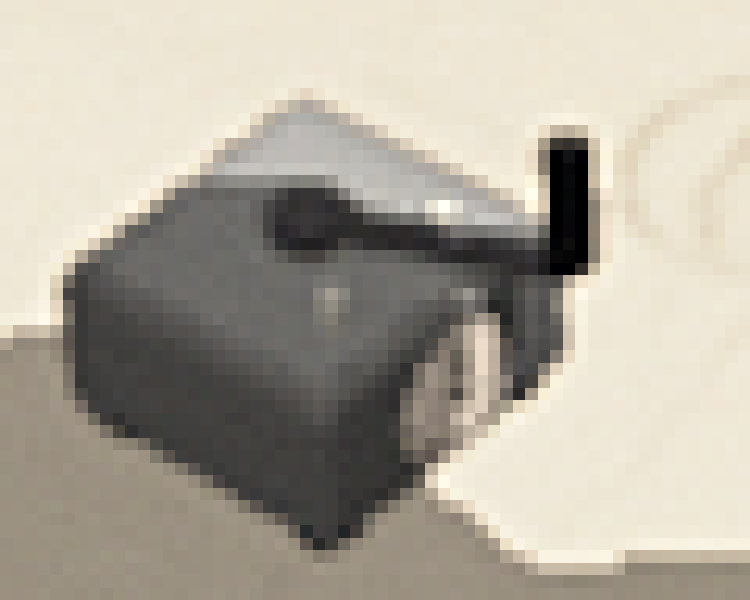

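View pics/tA.png

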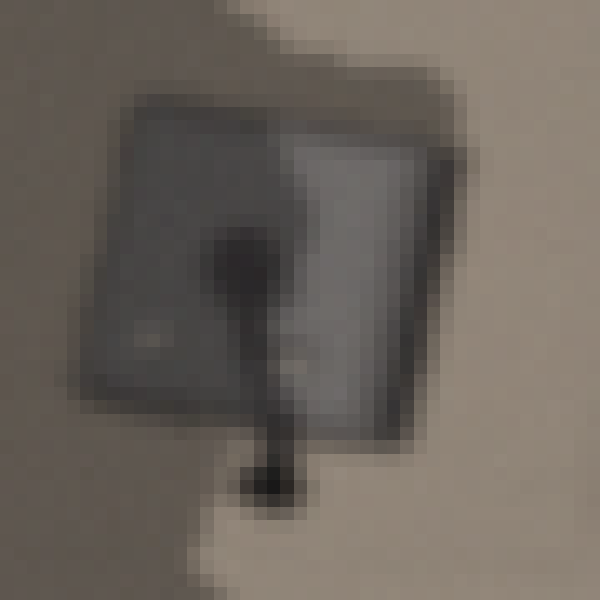

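View pics/tB.png

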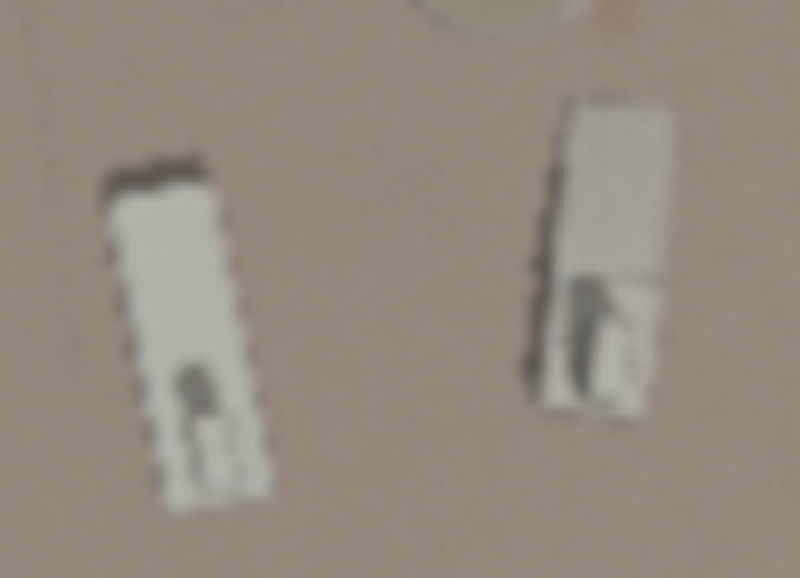

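```bash
python3 - <<'E'
from h import *
print("post tri", tri([("scene",(295.1,273.2)),("top",(199.9,225.9))]))
print(plane("scene",(295.1,273.2),86),plane("top",(199.9,225.9),82), plane("scene",(295.1,283.4),55))
print("pivot", tri([("scene",(250+308/12.5-.5,262+210/12.5-.5)),("top",(180+245/13.33-.5,190+268/13.33-.5))]))
for z in(55,60): print(plane("scene",(250+308/12.5-.5,262+210/12.5-.5),z), plane("top",(180+245/13.33-.5,190+268/13.33-.5),z))
h=lambda x,y:(300+x*.1125-.5,190+y*.1125-.5)
for n,p,z in(("tipL",(570,100),4),("tipR",(677,108),4),("rearR",(648,415),24),("rearL",(540,405),24),("creaseL",(555,276),24),("creaseR",(660,277),24),("ribmid",(612,353),61)): print(n,plane("top",h(*p),z)[0].round(1))
print(tool((430,205,190)), r.read_state()["clock"])
E
```

```text
post tri [442.3818489  253.01240239  81.36974223]
[[441.36732433 258.31981576  86.        ]] [[440.5867761 252.0026686  82.       ]] [[438.81208004 264.0702726   55.        ]]
pivot [501.86774185 270.15924757  53.20005845]
[[502.74286097 272.34964637  55.        ]] [[499.80414542 268.66472984  55.        ]]
[[499.25144473 277.31490464  60.        ]] [[499.27091512 267.20364207  60.        ]]
tipL [ 532.2 -324.9    4. ]
tipR [ 528.4 -369.5    4. ]
rearR [ 400.7 -350.3   24. ]
rearL [ 405.2 -306.5   24. ]
creaseL [ 457.5 -314.1   24. ]
creaseR [ 456.6 -357.    24. ]
ribmid [ 424.  -331.1   61. ]
[-14.905, -11.104, 0.163] 0.15
```

Request:
apply_moves --moves '[[[-7.4, -5.6, 0, 0, 1], [-14.7, -11.5, 0, 0, 1], [-14.7, -11.5, 0, 0, 1], [-14.7, -11.5, 0, 0, 1], [-14.7, -11.5, 0, 0, 1], [-14.7, -11.5, 0, 0, 1], [-14.7, -11.5, 0, 0, 1], [-14.7, -11.5, 0, 0, 1], [-14.7, -11.5, 0, 0, 1], [-14.7, -11.5, 0, 0, 1], [-14.7, -11.5, 0, 0, 1], [-14.7, -11.5, 0, 0, 1]]]' --force 40

```text
clock: 1.15
tool_pos: [426.6, 192.0, 194.2]
tcp_rot: [-179.8, 0.2, 166.7]
ft_force: [0.1, 0.7, 0.4]
gripper_width: -0.1
```

```bash
python3 - <<'E'
from h import *
P=r.camera_params("wrist"); I=r.read_camera("wrist")
cv2.imwrite("pics/w1.png",I[:,:,::-1])
X=np.array([[440,256,86],[440,256,55],[500,270,55]])
print(proj("wrist",X,P), r.read_state()["tool_pos"]); np.save("P1.npy",P["cam_to_world"])
print(tool((436,215,64)))
E
```

```text
[[381.53804547 191.60261908]
 [375.77941482 184.62252125]
 [396.00119411 229.75156975]] [425.83507232 192.91895242 194.02242437]
[-0.182, 0.968, 5.199]
```

View pics/w1.png

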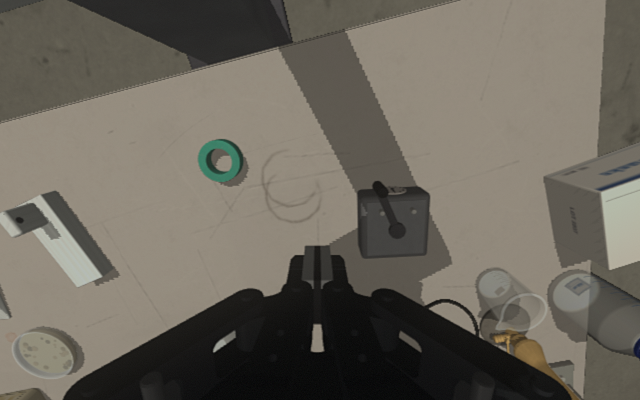

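Request:
apply_moves --moves '[[[-0.26, 0.5, 1.6, 0, 1], [-0.26, 0.5, 3.2, 0, 1], [-0.26, 0.6, 4.6, 0, 1], [-0.26, 0.7, 5.2, 0, 1], [-0.26, 0.8, 5.2, 0, 1], [-0.26, 0.9, 5.2, 0, 1], [-0.26, 0.9, 5.2, 0, 1]]]'

```text
clock: 1.78
tool_pos: [438.4, 214.4, 65.0]
tcp_rot: [-179.9, 0.2, 166.7]
ft_force: [1.0, -0.8, 0.3]
gripper_width: -0.0
```

```bash
python3 - <<'E'
from h import *
for n in("wrist","scene"): cv2.imwrite(f"pics/{n}2.png",r.read_camera(n)[:,:,::-1])
s=r.read_state();print(s["tool_pos"],s["ft_force"],s["clock"])
s=cv2.imread("pics/scene2.png"); cv2.imwrite("pics/s2.png",cv2.resize(s[240:320,240:340],(750,600)))
E
```

```text
[438.8350209  214.03493981  65.65547737] [0.14614888 0.77279479 0.40694483] 1.8833
```

View pics/wrist2.png

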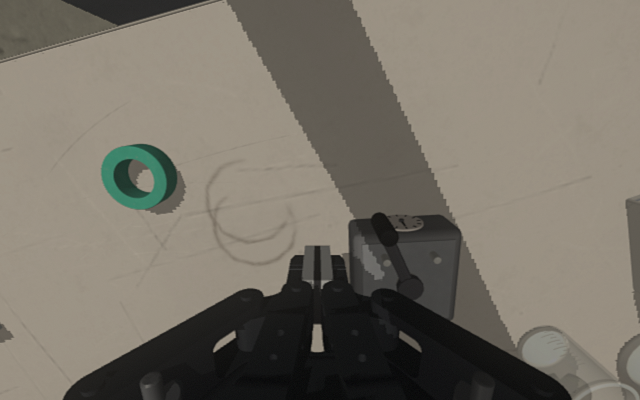

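View pics/s2.png

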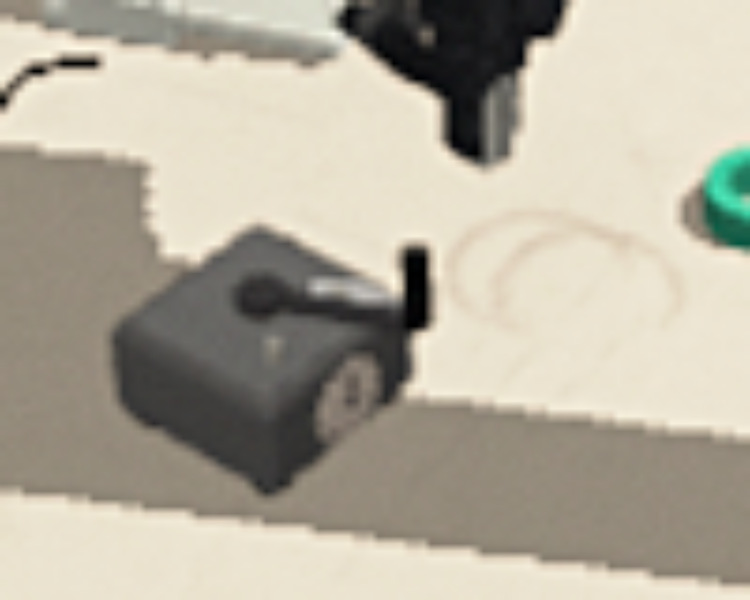

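```bash
python3 - <<'E'
from h import *
s=r.read_state()
print(proj("wrist",s["tool_pos"]), plane("wrist",[(379,217)],86), plane("wrist",[(386,240)],60), plane("wrist",[(410,287)],55))
R=Ro.from_euler('xyz',s["tcp_rot"],degrees=True).as_matrix()
print("finger half",(plane("wrist",[(290,262),(303,250),(331,250),(346,262)],70)-s["tool_pos"])@R)
E
```

```text
[[318.27259917 234.95614326]] [[427.30431799 253.31835399  86.        ]] [[455.92013611 258.83060242  60.        ]] [[501.27864145 271.09585057  55.        ]]
finger half [[-18.09261537 -19.2544851   -4.24576522]
 [ -9.08112398 -10.26532327  -4.29459034]
 [ -9.08870297   8.5298135   -4.30670771]
 [-18.10659732  18.86630577  -4.27034864]]
```

```bash
python3 - <<'E'
import cv2
s=cv2.imread("pics/wrist2.png"); s=cv2.convertScaleAbs(s[190:310,270:470],alpha=1.8,beta=20);cv2.imwrite("pics/w2z.png",cv2.resize(s,(800,480),interpolation=cv2.INTER_CUBIC))
E
```

```text
(no output)
```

View pics/w2z.png

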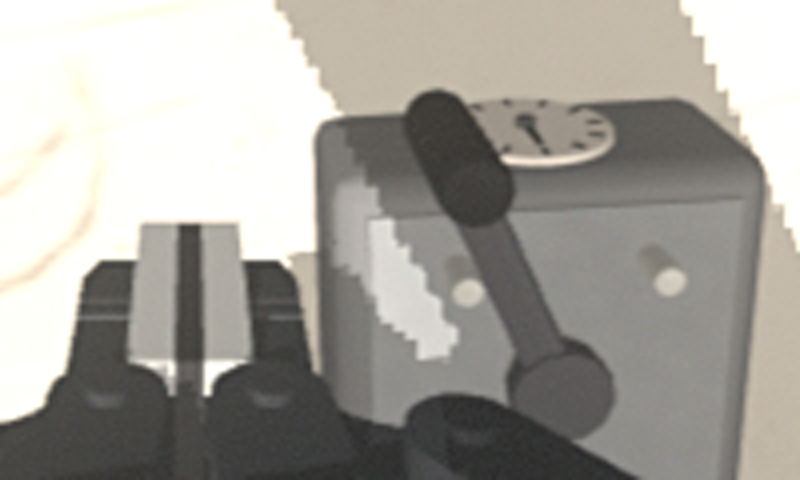

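```bash
python3 - <<'E'
from h import *
s=r.read_state(); R=Ro.from_euler('xyz',s["tcp_rot"],degrees=True).as_matrix()
P=r.camera_params("wrist"); print(R.T@(P["cam_to_world"][:3,3]-s["tool_pos"]), R.T@P["cam_to_world"][:3,:3])
print(plane("wrist",[(390.5,238),],86),plane("wrist",[(379,220)],55),plane("wrist",[(410,287)],55))
q=P["cam_to_world"].copy()
for x,z in((0,0),(11,0),(11,-22),(-11,0)): print(x,z,proj("wrist",s["tool_pos"]+R@np.array([x,-0,z])))
E
```

```text
[  77.09042229   -0.84980691 -179.73871265] [[-7.51808199e-04  9.54579749e-01  2.97954590e-01]
 [ 9.99999715e-01  6.98320174e-04  2.85968706e-04]
 [ 6.49122341e-05  2.97954721e-01 -9.54580002e-01]]
[[442.16167907 257.79979815  86.        ]] [[442.09475933 257.24205001  55.        ]] [[501.27864145 271.09585057  55.        ]]
0 0 [[318.27259917 234.95614326]]
11 0 [[318.28346058 219.6672986 ]]
11 -22 [[318.45011521 232.51389301]]
-11 0 [[318.26209766 249.73837818]]
```

```bash
python3 - <<'E'
from h import *
s=r.read_state(); R=Ro.from_euler('xyz',s["tcp_rot"],degrees=True).as_matrix()
for y in (-14,0,14):
  for x,z in((0,0),(11,0),(11,-22),(-11,0)):
    p=proj("scene",s["tool_pos"]+R@np.array([x,y,z]))[0]; print(y,x,z,p.round(1),((p-240)*7.5).round())
E
```

```text
-14 0 0 [306.9 268. ] [502. 210.]
-14 11 0 [309.8 269.6] [523. 222.]
-14 11 -22 [309.8 263.5] [523. 176.]
-14 -11 0 [304.1 266.4] [481. 198.]
0 0 0 [303.7 270.3] [478. 227.]
0 11 0 [306.5 271.9] [499. 239.]
0 11 -22 [306.5 265.8] [499. 193.]
0 -11 0 [300.9 268.7] [457. 215.]
14 0 0 [300.4 272.7] [453. 245.]
14 11 0 [303.3 274.3] [474. 257.]
14 11 -22 [303.2 268.1] [474. 211.]
14 -11 0 [297.6 271.1] [432. 233.]
```

```bash
python3 - <<'E'
from h import *
cv2.imwrite("pics/top3.png",r.read_camera("top")[:,:,::-1]); cv2.imwrite("pics/scene3.png",r.read_camera("scene")[:,:,::-1])
print(tri([("scene",(304.5,261.5)),("wrist",(317,246))]))
a=cv2.imread("pics/top3.png")[170:260,170:270];b=cv2.imread("pics/scene3.png")[210:290,250:330]
cv2.imwrite("pics/z3.png",np.hstack([cv2.resize(b,(400,400),interpolation=cv2.INTER_CUBIC),cv2.resize(a,(400,400*90//100+40),interpolation=cv2.INTER_CUBIC)]))
E
```

```text
[433.3429275  214.71935307  98.30125649]
```

View pics/z3.png

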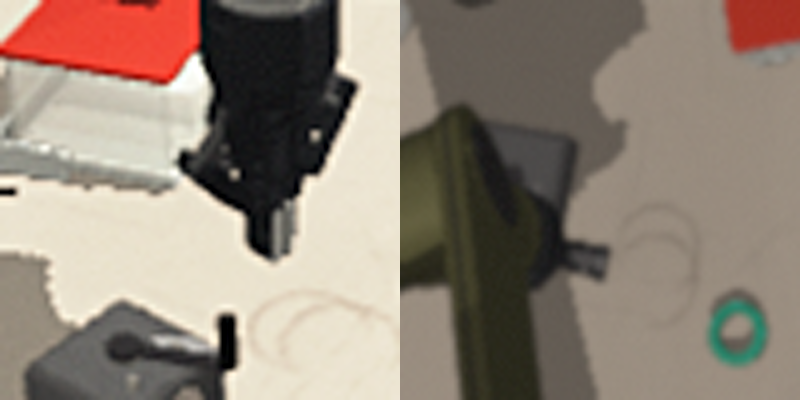

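```bash
python3 - <<'E'
from h import *
print(r.grasp_offset,[a for a in dir(r) if a[0]!='_']); s=r.read_state(); print(s["tool_pos"],s["gripper_width"],s["joint_positions"])
print(tool((425,195,8)))
E
```

```text
18.700000000000003 ['PlanningError', 'camera_params', 'close_job', 'grasp_offset', 'read_camera', 'read_state']
[438.53572189 213.56226786  65.51091372] -0.07518917566308911 [ 21.16038955  18.82842171 106.60437283  -0.23142082  54.3884796
 -55.36748371]
[0.366, -0.845, 2.3]
```

Checking the fingertips' true height against the worktop beside the timer.

Request:
apply_moves --moves '[[[0.37, -0.85, 0.5, 0, 1], [0.37, -0.85, 1.2, 0, 1], [0.37, -0.85, 1.8, 0, 1], [0.37, -0.85, 2.2, 0, 1], [0.37, -0.85, 2.2, 0, 1], [0.37, -0.85, 2.2, 0, 1]]]'

```text
clock: 2.48
tool_pos: [425.0, 194.9, 10.9]
tcp_rot: [-180.0, 0.3, 166.7]
ft_force: [0.0, 0.3, 0.2]
gripper_width: 0.1
```

```bash
python3 - <<'E'
from h import *
cv2.imwrite("pics/w4.png",r.read_camera("wrist")[:,:,::-1]); cv2.imwrite("pics/s4.png",r.read_camera("scene")[:,:,::-1])
print(r.read_state()["tool_pos"],r.read_state()["ft_force"])
b=cv2.imread("pics/s4.png")[230:320,250:350];a=cv2.imread("pics/w4.png")[180:310,270:400]
cv2.imwrite("pics/z4.png",np.hstack([cv2.resize(b,(440,396),interpolation=cv2.INTER_CUBIC),cv2.resize(a,(396,396),interpolation=cv2.INTER_CUBIC)])[:, :800])
E
```

```text
[425.84554518 195.24741067  11.46499921] [ 0.64240888 -0.68485143  0.51056442]
```

View pics/z4.png

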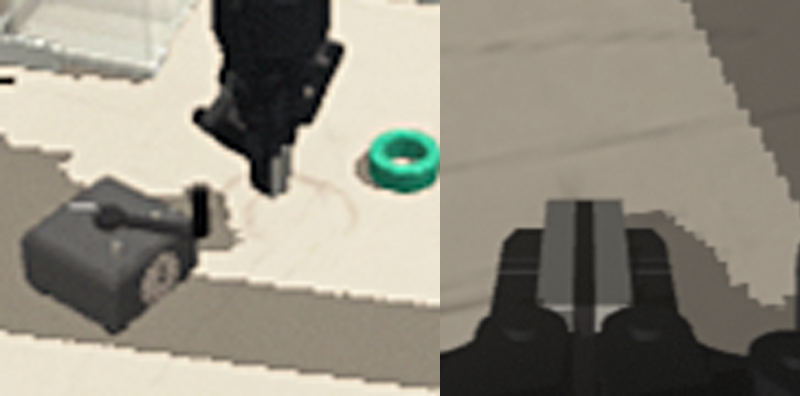

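Request:
apply_moves --moves '[[[0, 0, 0.2, 0, 1], [0, 0, 0.4, 0, 1], [0, 0, 0.5, 0, 1], [0, 0, 0.56, 0, 1], [0, 0, 0.56, 0, 1]]]'

```text
clock: 3.0
tool_pos: [425.5, 195.1, -3.0]
tcp_rot: [-180.0, 0.3, 166.7]
ft_force: [0.7, -0.1, 0.1]
gripper_width: 0.1
```

Request:
apply_moves --moves '[[[0, 0, 0.2, 0, 1], [0, 0, 0.4, 0, 1], [0, 0, 0.6, 0, 1], [0, 0, 0.6, 0, 1]]]'

```text
clock: 3.33
tool_pos: [424.8, 194.8, -19.0]
tcp_rot: [-179.9, 0.2, 166.7]
ft_force: [-0.3, -0.0, 0.3]
gripper_width: -0.1
```

```bash
python3 - <<'E'
from h import *
cv2.imwrite("pics/s5.png",r.read_camera("scene")[:,:,::-1])
print(r.read_state()["tool_pos"],r.read_state()["ft_force"])
b=cv2.imread("pics/s5.png")[230:320,250:350]
cv2.imwrite("pics/z5.png",cv2.resize(b,(660,594),interpolation=cv2.INTER_CUBIC))
E
```

```text
[424.88083771 194.80807234 -18.73781751] [ 0.53667329 -0.39178451 -0.17232516]
```

View pics/z5.png

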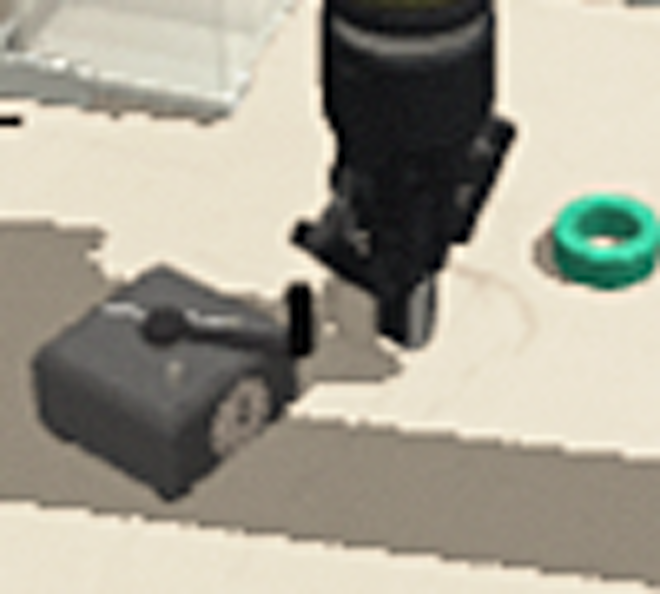

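Request:
apply_moves --moves '[[[0, 0, 0.1, 0, 1], [0, 0, 0.2, 0, 1], [0, 0, 0.3, 0, 1], [0, 0, 0.36, 0, 1], [0, 0, 0.36, 0, 1]]]'

```text
clock: 3.8
tool_pos: [424.7, 194.7, -28.0]
tcp_rot: [-179.9, 0.2, 166.7]
ft_force: [-0.5, 0.2, 0.4]
gripper_width: 0.3
```

Request:
apply_moves --moves '[[[0, 0, 0.1, 0, 1], [0, 0, 0.2, 0, 1], [0, 0, 0.28, 0, 1], [0, 0, 0.28, 0, 1]]]'

```text
clock: 4.13
tool_pos: [424.5, 194.5, -35.4]
tcp_rot: [-179.9, 0.2, 166.7]
ft_force: [0.1, -1.0, -0.1]
gripper_width: 0.2
```

Request:
apply_moves --moves '[[[0, 0, 0.08, 0, 1], [0, 0, 0.16, 0, 1], [0, 0, 0.16, 0, 1]]]'

```text
clock: 4.38
tool_pos: [424.7, 194.4, -37.0]
tcp_rot: [-179.9, 0.2, 166.7]
ft_force: [-5.4, -2.3, 30.7]
gripper_width: -0.0
```

```bash
python3 - <<'E'
from h import *
cv2.imwrite("pics/s6.png",r.read_camera("scene")[:,:,::-1])
cv2.imwrite("pics/w6.png",r.read_camera("wrist")[:,:,::-1])
print(r.read_state()["tool_pos"],r.read_state()["ft_force"])
b=cv2.imread("pics/s6.png")[230:320,250:350];a=cv2.imread("pics/w6.png")[180:310,270:400]
cv2.imwrite("pics/z6.png",np.hstack([cv2.resize(b,(440,396),interpolation=cv2.INTER_CUBIC),cv2.resize(a,(396,396),interpolation=cv2.INTER_CUBIC)])[:, :800])
E
```

```text
[424.68692562 194.44388742 -36.96752379] [-5.30821643 -3.51167795 30.09856421]
```

View pics/z6.png

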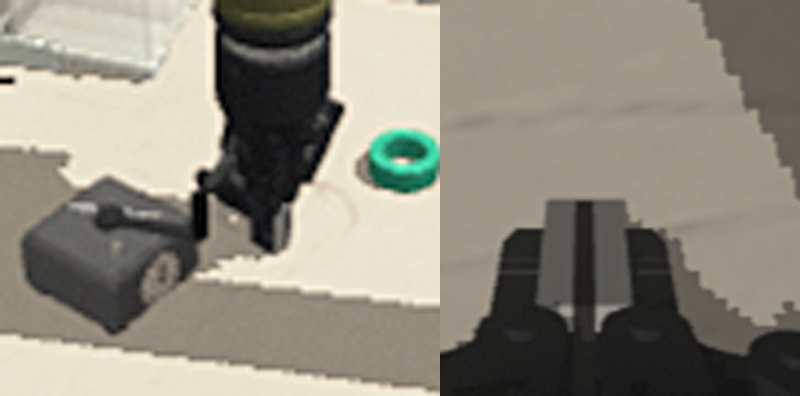

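```bash
python3 - <<'E'
from h import *
print(tool((439,215,26)),tool((441,228,26)))
E
```

```text
[-0.379, 0.929, -2.518] [-0.337, 1.453, -2.519]
```

Request:
apply_moves --moves '[[[0, 0, -0.8, 0, 1], [0, 0, -2, 0, 1], [-0.2, 0.5, -2.52, 0, 1], [-0.38, 0.9, -2.52, 0, 1], [-0.36, 1.2, -2.52, 0, 1], [-0.36, 1.35, -2.52, 0, 1], [-0.36, 1.35, -2.52, 0, 1]]]'

```text
clock: 5.07
tool_pos: [440.1, 225.8, 24.7]
tcp_rot: [-179.9, 0.1, 166.7]
ft_force: [-0.1, -0.7, 0.2]
gripper_width: 0.1
```

```bash
python3 - <<'E'
from h import *
cv2.imwrite("pics/s7.png",r.read_camera("scene")[:,:,::-1])
cv2.imwrite("pics/w7.png",r.read_camera("wrist")[:,:,::-1])
print(r.read_state()["tool_pos"],r.read_state()["ft_force"])
b=cv2.imread("pics/s7.png")[230:320,250:350];a=cv2.convertScaleAbs(cv2.imread("pics/w7.png")[180:310,270:400],alpha=1.8,beta=20)
cv2.imwrite("pics/z7.png",np.hstack([cv2.resize(b,(440,396),interpolation=cv2.INTER_CUBIC),cv2.resize(a,(396,396),interpolation=cv2.INTER_CUBIC)])[:, :800])
E
```

```text
[439.40175799 224.898423    24.59504905] [ 0.66376108 -0.33993929 -0.540456  ]
```

View pics/z7.png

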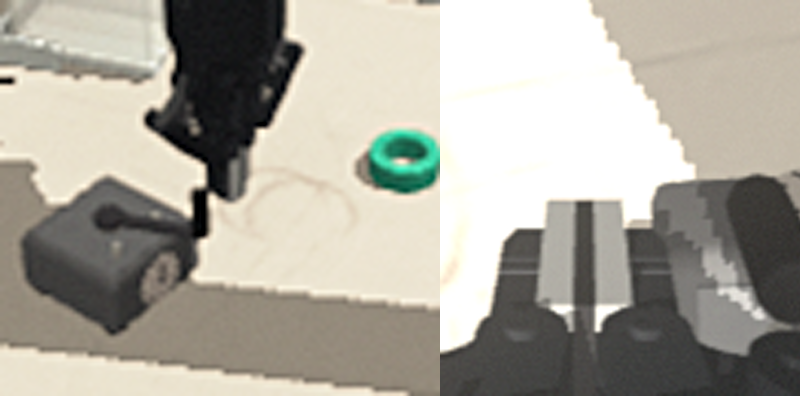

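Request:
apply_moves --moves '[[[0.2, 0.4, 0, 0, 1], [0.25, 0.8, 0, 0, 1], [0.3, 1.1, 0, 0, 1], [0.3, 1.4, 0, 0, 1], [0.3, 1.7, 0, 0, 1], [0.3, 2.0, 0, 0, 1], [0.3, 2.1, 0, 0, 1], [0.3, 2.1, 0, 0, 1]]]'

```text
clock: 5.83
tool_pos: [444.4, 278.5, 24.3]
tcp_rot: [-179.8, 0.1, 166.8]
ft_force: [-2.4, -3.1, -0.8]
gripper_width: 0.1
```

```bash
python3 - <<'E'
from h import *
cv2.imwrite("pics/s8.png",r.read_camera("scene")[:,:,::-1])
cv2.imwrite("pics/w8.png",r.read_camera("wrist")[:,:,::-1])
print(r.read_state()["tool_pos"],r.read_state()["ft_force"])
b=cv2.imread("pics/s8.png")[230:320,250:350];a=cv2.convertScaleAbs(cv2.imread("pics/w8.png")[180:310,270:400],alpha=1.8,beta=20)
cv2.imwrite("pics/z8.png",np.hstack([cv2.resize(b,(440,396),interpolation=cv2.INTER_CUBIC),cv2.resize(a,(396,396),interpolation=cv2.INTER_CUBIC)])[:, :800])
E
```

```text
[444.06431957 277.63447867  24.2917176 ] [-2.49868489 -3.75189829 -0.32711073]
```

View pics/z8.png

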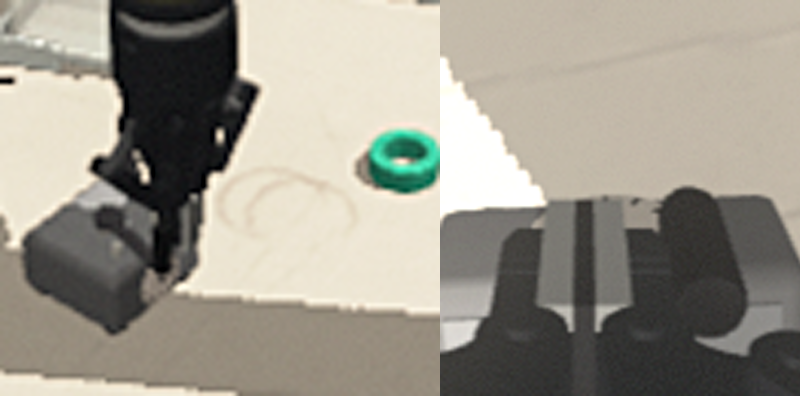

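Request:
apply_moves --moves '[[[0, 0.1, 0, 0, 1], [0, 0.2, 0, 0, 1], [0, 0.25, 0, 0, 1], [0, 0.25, 0, 0, 1]]]'

```text
clock: 6.27
tool_pos: [446.4, 283.8, 24.3]
tcp_rot: [-179.8, 0.2, 166.7]
ft_force: [0.5, -4.6, -2.5]
gripper_width: -0.1
```

Request:
apply_moves --moves '[[[0, 0.08, 0, 0, 1], [0, 0.12, 0, 0, 1], [0, 0.12, 0, 0, 1]]]'

```text
clock: 6.52
tool_pos: [447.6, 286.2, 24.3]
tcp_rot: [-179.8, 0.2, 166.8]
ft_force: [1.2, -5.8, -1.6]
gripper_width: 0.3
```

Request:
apply_moves --moves '[[[0, 0.08, 0, 0, 1], [0, 0.12, 0, 0, 1], [0, 0.12, 0, 0, 1]]]'

```text
clock: 6.77
tool_pos: [447.7, 286.5, 24.2]
tcp_rot: [-179.5, 0.2, 166.8]
ft_force: [0.6, -12.1, 1.3]
gripper_width: -0.0
```

```bash
python3 - <<'E'
from h import *
P=r.camera_params("wrist")
cv2.imwrite("pics/w9.png",r.read_camera("wrist")[:,:,::-1])
print(r.read_state()["tool_pos"],r.read_state()["ft_force"])
a=cv2.convertScaleAbs(cv2.imread("pics/w9.png")[190:310,290:450],alpha=1.8,beta=20)
cv2.imwrite("pics/z9.png",cv2.resize(a,(800,600),interpolation=cv2.INTER_CUBIC))
E
```

```text
[447.63331882 286.50401023  24.19575089] [  0.27915768 -12.45872639   1.51019   ]
```

View pics/z9.png

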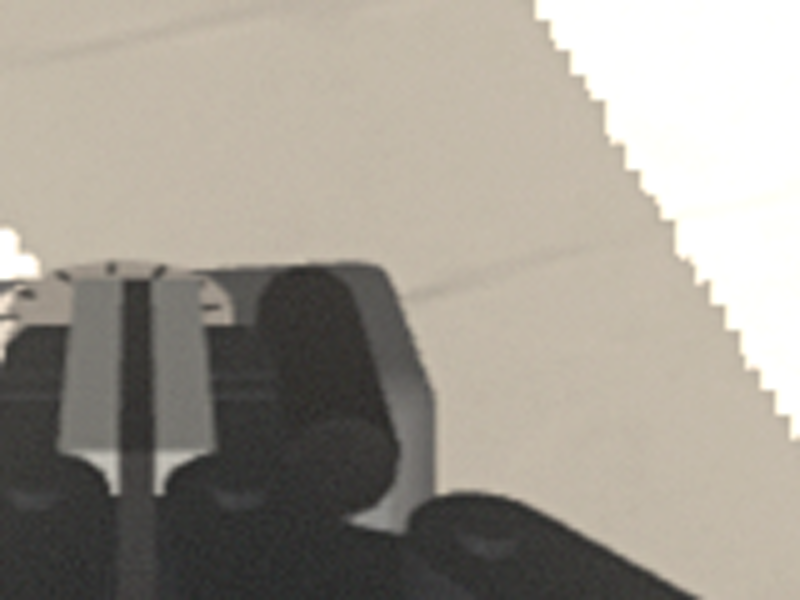

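Request:
apply_moves --moves '[[[0, 0.03, 0, 0, 1], [0, 0.03, 0, 0, 1], [-0.1, -0.5, 0, 0, 1], [-0.25, -1.2, 0, 0, 1], [-0.3, -2.2, 0, 0, 1], [-0.3, -3.4, 0, 0, 1], [-0.3, -4, -1, 0, 1], [-0.3, -4, -3, 0, 1], [-0.3, -4, -4.5, 0, 1], [-0.3, -4, -4.5, 0, 1]]]'

```text
clock: 7.65
tool_pos: [438.3, 190.7, 145.0]
tcp_rot: [179.9, 0.9, 166.7]
ft_force: [1.8, 0.7, 0.5]
gripper_width: 0.1
```

```bash
python3 - <<'E'
from h import *
cv2.imwrite("pics/s10.png",r.read_camera("scene")[:,:,::-1])
print(r.read_state()["tool_pos"],r.read_state()["ft_force"])
b=cv2.imread("pics/s10.png")[160:320,130:370]
cv2.imwrite("pics/z10.png",cv2.resize(b,(800,533),interpolation=cv2.INTER_CUBIC))
E
```

```text
[437.51653778 190.51908758 143.32801074] [ 0.72471941  0.25619284 -0.28945305]
```

View pics/z10.png

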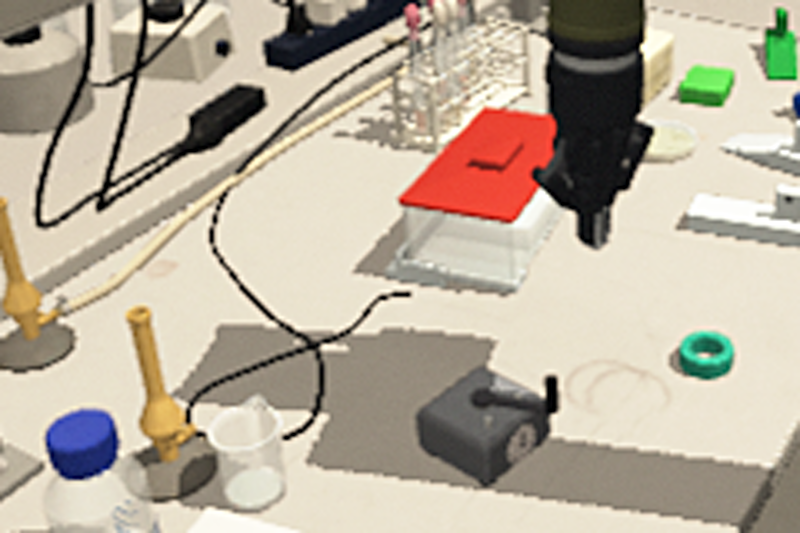

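```bash
python3 - <<'E'
from h import *
print(tool((430,-331,144),172), tool((430,-70,144),169))
E
```

```text
[-4.483, -20.376, 0.037, np.float64(-5.23)] [-2.093, -10.213, 0.003, np.float64(-2.23)]
```

Request:
apply_moves --moves '[[[-2, -10, 0, -2, 0.4], [-2, -10, 0, -2, 0.4], [-2, -10, 0, -2, 0.4], [-2, -10, 0, -2, 0.4], [-2, -10, 0, -2, 0.4], [-2.1, -10.2, 0, -2, 0.4], [-2.1, -10.2, 0, -2, 0.4], [-4.5, -20.4, 0, -5.2, 0.4], [-4.5, -20.4, 0, -5.2, 0.4], [-4.5, -20.4, 0, -5.2, 0.4], [-4.5, -20.4, 0, -5.2, 0.4], [-4.5, -20.4, 0, -5.2, 0.4]]]'

```text
clock: 8.7
tool_pos: [430.5, -279.4, 144.2]
tcp_rot: [-180.0, 0.9, 172.0]
ft_force: [1.4, 0.3, 0.3]
gripper_width: 51.0
```

Request:
apply_moves --moves '[[[0, -3.5, 0, 0, 0.4], [0, -3.5, 0, 0, 0.4], [0, -3.5, 0, 0, 0.4]]]'

```text
clock: 8.95
tool_pos: [419.1, -373.4, 143.7]
tcp_rot: [-179.7, 1.1, 171.8]
ft_force: [0.4, -1.0, 0.4]
gripper_width: 51.5
```

```bash
python3 - <<'E'
from h import *
s=r.read_state();print(s["tool_pos"],s["tcp_rot"],s["joint_positions"].round())
P=r.camera_params("wrist");I=r.read_camera("wrist")
cv2.imwrite("pics/w11.png",I[:,:,::-1])
print(proj("wrist",[[423,-331,61],[530,-347,4]],P), tool((423,-331,144),172))
E
```

```text
[ 419.05022209 -373.39510698  143.65700339] [-179.71450438    1.129487    171.75062835] [ -46.   18.   93.    1.   67. -128.]
[[363.22973732 196.7219728 ]
 [351.7928678  266.34264427]] [0.065, 1.603, -0.029, np.float64(-0.28)]
```

View pics/w11.png

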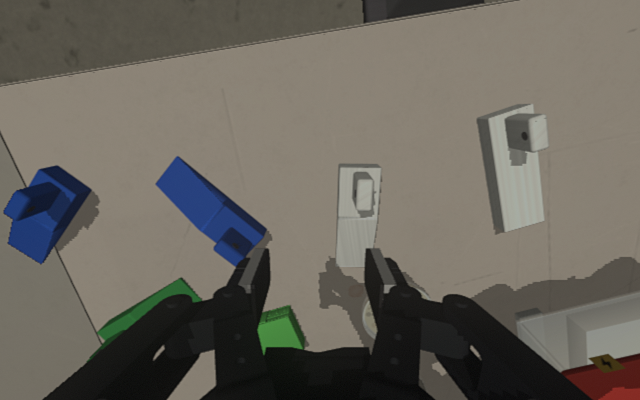

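```bash
python3 - <<'E'
from h import *
a=cv2.imread("pics/w11.png")[155:275,310:400]
cv2.imwrite("pics/z11.png",cv2.resize(a,(450,600),interpolation=cv2.INTER_CUBIC))
E
```

```text
(no output)
```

View pics/z11.png

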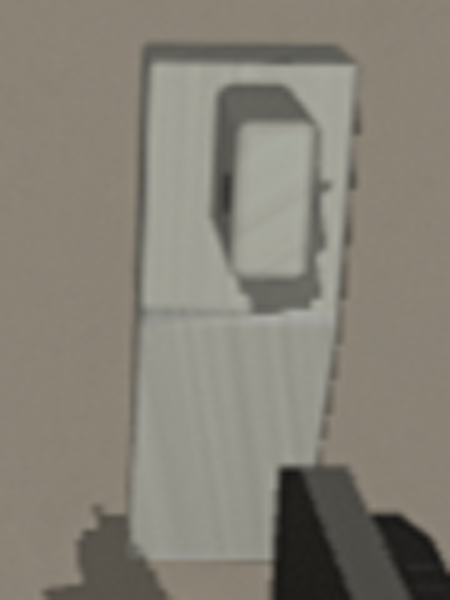

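```bash
python3 - <<'E'
from h import *
P=r.camera_params("wrist")
f=lambda x,y:(310+x/5-.4,155+y/5-.4)
rb=plane("wrist",[f(240,123),f(317,127),f(305,277),f(235,275)],61,P); fl=plane("wrist",[f(150,62),f(355,65),f(335,318),f(143,312)],24,P); tp=plane("wrist",[f(130,557)],4,P)
print(rb.round(1),rb.mean(0)); print(fl.round(1),fl.mean(0)); print(tp)
m=lambda q:np.degrees(np.arctan2(*((q[2]+q[3]-q[0]-q[1])[[1,0]])))
print(m(rb),m(fl), np.degrees(np.arctan2(*((tp[0]-fl[0])[[1,0]]))))
print(r.read_state()["tool_pos"])
E
```

```text
[[ 405.1 -331.8   61. ]
 [ 407.9 -317.8   61. ]
 [ 437.  -322.5   61. ]
 [ 434.6 -335.8   61. ]] [ 421.13280075 -326.9701118    61.        ]
[[ 398.7 -345.1   24. ]
 [ 405.5 -302.9   24. ]
 [ 461.4 -311.5   24. ]
 [ 453.9 -353.4   24. ]] [ 429.88759253 -328.21915465   24.        ]
[[ 526.14240504 -364.13057172    4.        ]]
-8.43720175412183 -8.648038053409486 -8.478132073551636
[ 418.84757303 -370.88641584  143.39485066]
```

```bash
python3 - <<'E'
from h import *
print(tool((422,-329,90),171.5))
E
```

```text
[0.156, 1.681, 2.129, np.float64(0.22)]
```

Request:
apply_moves --moves '[[[0.16, 0.6, 0.5, 0.2, 0.4], [0.16, 1.2, 1.2, 0.2, 0.4], [0.16, 1.6, 1.8, 0.2, 0.4], [0.16, 1.68, 2.1, 0.2, 0.4], [0.16, 1.68, 2.1, 0.2, 0.4], [0.16, 1.68, 2.1, 0.2, 0.4]]]'

```text
clock: 9.5
tool_pos: [422.3, -328.2, 90.5]
tcp_rot: [-179.9, 1.1, 171.6]
ft_force: [0.2, -0.6, 0.5]
gripper_width: 50.9
```

```bash
python3 - <<'E'
from h import *
s=r.read_state();print(s["tool_pos"],s["tcp_rot"])
P=r.camera_params("wrist");I=r.read_camera("wrist")
np.save("P12.npy",P["cam_to_world"])
cv2.imwrite("pics/w12.png",I[:,:,::-1]);cv2.imwrite("pics/z12.png",cv2.resize(I[150:320,220:420,::-1],(700,595),interpolation=cv2.INTER_CUBIC))
E
```

```text
[ 422.27992709 -328.22009074   90.53977441] [-179.89516996    1.05322025  171.60106419]
```

View pics/z12.png

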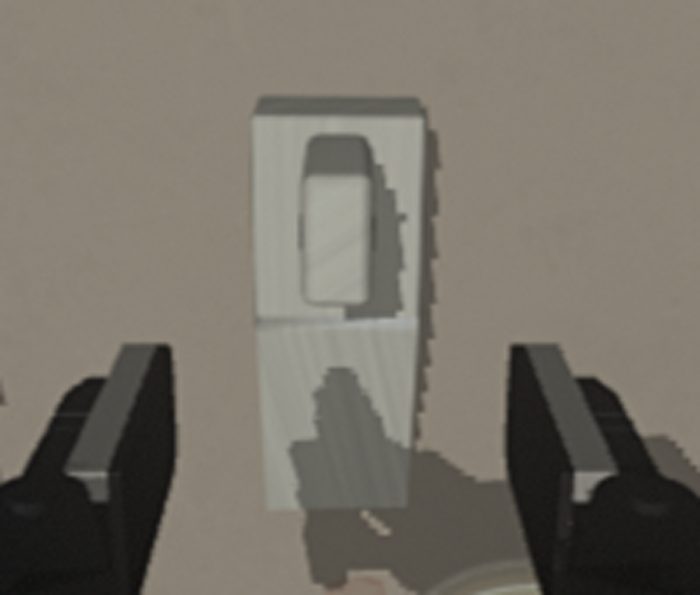

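```bash
python3 - <<'E'
from h import *
P=r.camera_params("wrist")
f=lambda x,y:(220+x/3.5-.4,150+y/3.5-.4)
rb=plane("wrist",[f(303,177),f(372,177),f(367,303),f(305,303)],61,P); print(rb.round(1),rb.mean(0))
fl=plane("wrist",[f(252,115),f(424,115),f(412,320),f(257,322)],24,P);print(fl.round(1),fl.mean(0))
tp=plane("wrist",[f(268,508),f(407,507)],4,P);print(tp)
print(tool((422,-329,-9),171.5))
E
```

```text
[[ 406.4 -335.9   61. ]
 [ 408.6 -321.1   61. ]
 [ 438.  -326.3   61. ]
 [ 436.  -340.2   61. ]] [ 422.23353239 -330.87619957   61.        ]
[[ 399.7 -349.2   24. ]
 [ 406.  -306.6   24. ]
 [ 461.6 -316.6   24. ]
 [ 456.1 -357.8   24. ]] [ 430.86458592 -332.56498469   24.        ]
[[ 528.37479762 -368.74449275    4.        ]
 [ 534.27612822 -326.06052481    4.        ]]
[0.111, 0.012, 4.008, np.float64(0.07)]
```

Request:
apply_moves --moves '[[[0.05, -0.06, 1, 0, 0.4], [0.1, -0.06, 2, 0, 0.4], [0.1, -0.06, 3, 0, 0.4], [0.1, -0.06, 3.6, 0, 0.4], [0.1, -0.06, 4, 0, 0.4], [0.1, -0.06, 4, 0, 0.4], [0.1, -0.06, 4, 0, 0.4]]]'

```text
clock: 10.13
tool_pos: [422.6, -331.5, -8.4]
tcp_rot: [-179.8, 1.2, 171.6]
ft_force: [0.4, -0.5, 1.0]
gripper_width: 51.2
```

```bash
python3 - <<'E'
from h import *
s=r.read_state();print(s["tool_pos"],s["tcp_rot"],s["ft_force"])
I=r.read_camera("wrist")
cv2.imwrite("pics/z13.png",cv2.resize(I[130:330,200:440,::-1],(720,600),interpolation=cv2.INTER_CUBIC))
E
```

```text
[ 422.57282809 -331.52861574   -8.3791532 ] [-179.80760992    1.17421161  171.56041577] [ 0.37438574 -0.46025118  1.02106598]
```

View pics/z13.png

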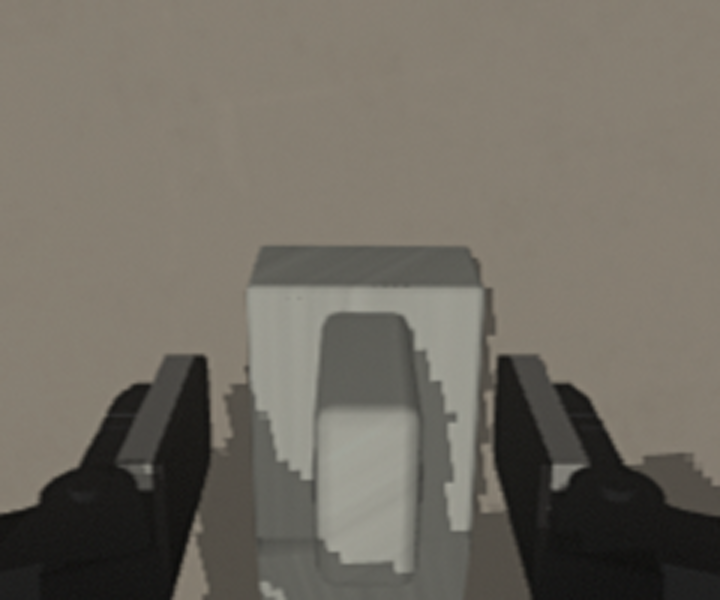

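Request:
apply_moves --moves '[[[0, 0, 0, 0, 0.7], [0, 0, 0, 0, 1], [0, 0, 0, 0, 1], [0, 0, 0, 0, 1], [0, 0, 0, 0, 1], [0, 0, 0, 0, 1], [0, 0, 0, 0, 1]]]' --force 70

```text
clock: 10.77
tool_pos: [423.7, -332.3, -6.5]
tcp_rot: [-179.7, 1.4, 171.6]
ft_force: [0.3, 1.1, 5.3]
gripper_width: 15.2
```

```bash
python3 - <<'E'
from h import *
s=r.read_state();print(s["tool_pos"],s["tcp_rot"],s["ft_force"],s["gripper_width"])
I=r.read_camera("wrist")
cv2.imwrite("pics/z14.png",cv2.resize(I[130:330,200:440,::-1],(720,600),interpolation=cv2.INTER_CUBIC))
E
```

```text
[ 423.74397164 -332.30955595   -6.45040365] [-179.70284287    1.35453909  171.56321526] [0.29532628 1.05027816 5.2827327 ] 15.15138957351784
```

View pics/z14.png

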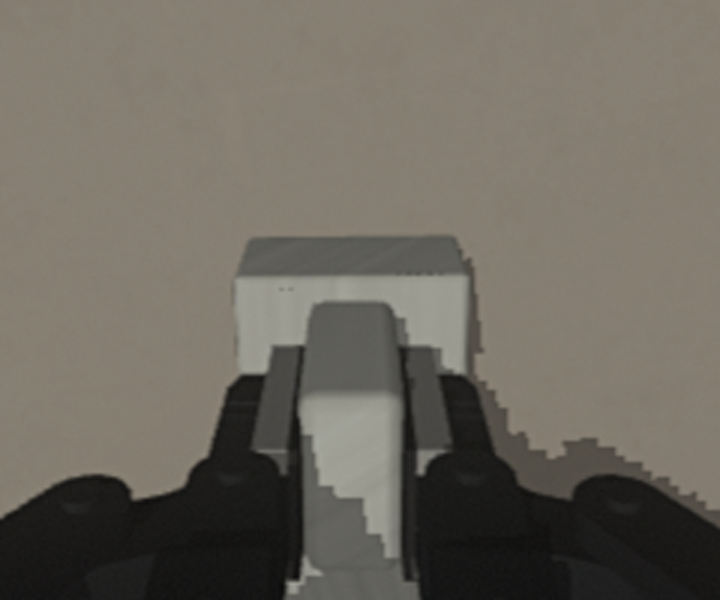

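```bash
python3 - <<'E'
from h import *
print(tool((423,-332,85)),tool((440,-190,85),180),tool((480,-61.5,85),189.9))
E
```

```text
[-0.056, -0.011, -3.658] [0.105, 5.707, -3.692, np.float64(-8.44)] [-0.723, 11.026, -3.7, np.float64(-18.34)]
```

Request:
apply_moves --moves '[[[0, 0, -0.5, 0, 1], [0, 0, -1.2, 0, 1], [0, 0, -2, 0, 1], [0, 0, -2.8, 0, 1], [0, 0, -3.5, 0, 1], [0, 0.3, -3.7, 0, 1], [0, 1.2, -3.7, -2, 1], [0, 2.4, -3.7, -4, 1], [0, 3.6, -3.7, -6, 1], [0, 4.6, -3.7, -8, 1], [0, 5.2, -3.7, -8, 1], [0, 5.5, -3.7, -8, 1]]]'

```text
clock: 11.82
tool_pos: [440.5, -192.2, 84.5]
tcp_rot: [-179.6, 1.2, 179.7]
ft_force: [-0.1, -0.1, -3.0]
gripper_width: 14.9
```

```bash
python3 - <<'E'
from h import *
s=r.read_state();print(s["tool_pos"],s["tcp_rot"],s["ft_force"],s["gripper_width"])
for n in ("wrist","scene"): cv2.imwrite(f"pics/{n}15.png",r.read_camera(n)[:,:,::-1])
print(tool((480,-61.5,85),189.9))
E
```

```text
[ 440.47711912 -192.23420287   84.54247709] [-179.63310295    1.17183613  179.67124907] [-0.05161742 -0.07924828 -2.99190775] 14.890050334884988
[-1.524, 5.302, -0.015, np.float64(-10.21)]
```

View pics/wrist15.png

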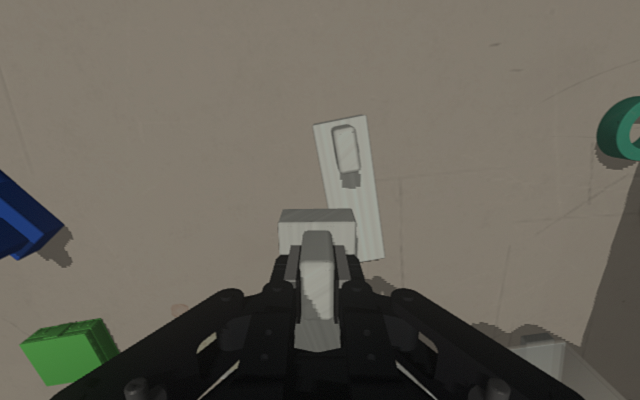

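View pics/scene15.png

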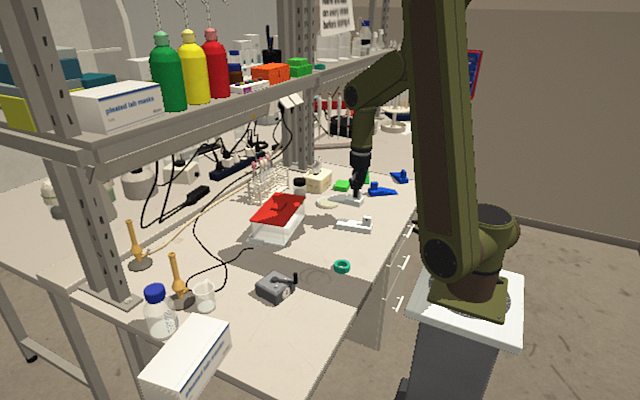

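Request:
apply_moves --moves '[[[-0.2, 0.8, 0, -2, 1], [-0.4, 1.8, 0, -4, 1], [-0.7, 2.9, 0, -6, 1], [-1, 4, 0, -8, 1], [-1.2, 4.8, 0, -10, 1], [-1.4, 5.2, 0, -10.2, 1], [-1.4, 5.3, 0, -10.2, 1], [-1.4, 5.3, 0, -10.2, 1], [-1.4, 5.3, 0, -10.2, 1]]]'

```text
clock: 12.67
tool_pos: [476.8, -62.7, 84.5]
tcp_rot: [-179.3, 1.1, -170.2]
ft_force: [0.2, -0.1, -2.4]
gripper_width: 14.9
```

```bash
python3 - <<'E'
from h import *
s=r.read_state();print(s["tool_pos"],s["tcp_rot"],s["ft_force"],s["gripper_width"])
for n in ("wrist","scene","top"): cv2.imwrite(f"pics/{n}16.png",r.read_camera(n)[:,:,::-1])
a=cv2.imread("pics/scene16.png")[165:285,200:380]; cv2.imwrite("pics/z16.png",cv2.resize(a,(800,533),interpolation=cv2.INTER_CUBIC))
E
```

```text
[476.83636489 -62.66474462  84.45427481] [-179.30894649    1.10199536 -170.15721702] [ 0.17533345 -0.07870615 -2.43748874] 14.865390566356044
```

View pics/wrist16.png

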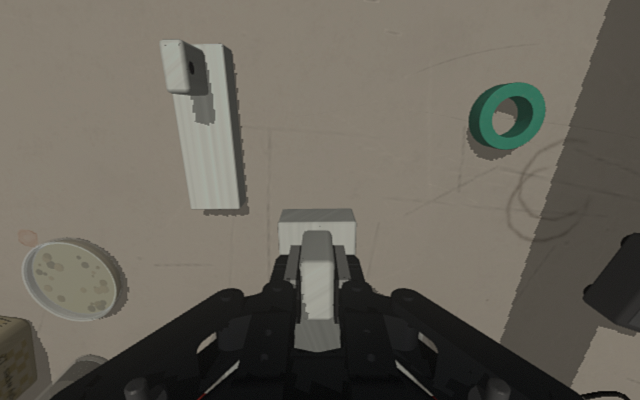

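View pics/z16.png

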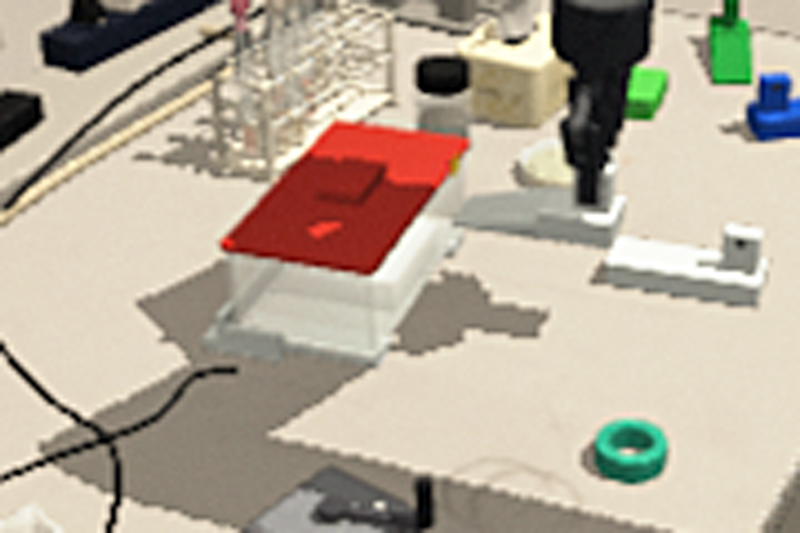

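View pics/top16.png

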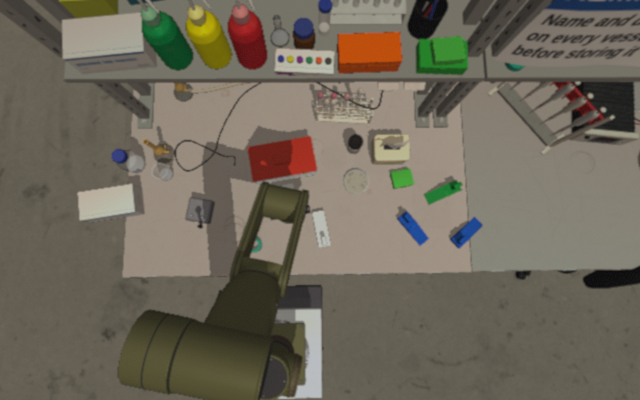

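```bash
python3 - <<'E'
from h import *
c=np.array([674,-27.5]);a=np.radians(9.9);R=np.array([[np.cos(a),-np.sin(a)],[np.sin(a),np.cos(a)]])
g=lambda x,y:(200+x/4.444-.4,165+y/4.444-.4)
for n,p,z in (("corner",(383,360),0),("corner",(383,350),12),("-y",(461,243),0),("-y",(461,238),12),("guide left back",(207,342),26),("lid FL",(372,273),94.5),("lid FR",(469,143),94.5),("lid BL",(222,245),94.5)):
    w=plane("scene",g(*p),z)[0]; print(n,w.round(1),((w[:2]-c)@R).round(1))
E
```

```text
corner [600.4  51.5   0. ] [-58.9  90.5]
corner [598.2  54.5  12. ] [-60.6  93.8]
-y [ 633.  -133.9    0. ] [-58.7 -97.8]
-y [ 627.2 -123.8   12. ] [-62.6 -86.8]
guide left back [712.6 124.7  26. ] [ 64.2 143.3]
lid FL [593.   73.5  94.5] [-62.5 113.5]
lid FR [ 630.4 -145.6   94.5] [ -63.2 -108.9]
lid BL [715.8  91.9  94.5] [ 61.7 110.4]
```

Request:
apply_moves --moves '[[[0, 0, 0.8, 0, 1], [0, 0, 1.6, 0, 1], [0, 0, 2.4, 0, 1], [0, 0, 3, 0, 1], [0, 0, 3.3, 0, 1], [0, 0, 3.5, 0, 1], [0, 0, 3.5, 0, 1], [0, 0, 3.5, 0, 1]]]'

```text
clock: 13.48
tool_pos: [479.0, -63.8, -2.6]
tcp_rot: [-179.3, 1.1, -170.2]
ft_force: [0.1, 0.4, -2.1]
gripper_width: 15.2
```

```bash
python3 - <<'E'
from h import *
s=r.read_state();print(s["tool_pos"],s["tcp_rot"],s["ft_force"],s["gripper_width"])
for n in ("wrist","scene"): cv2.imwrite(f"pics/{n}17.png",r.read_camera(n)[:,:,::-1])
a=cv2.imread("pics/scene17.png")[195:265,250:355]; cv2.imwrite("pics/z17.png",cv2.resize(a,(800,533),interpolation=cv2.INTER_CUBIC))
E
```

```text
[478.99222885 -63.8168141   -2.62931038] [-179.31686878    1.14635283 -170.24443261] [ 0.07722697  0.359481   -2.11980434] 15.166778360503459
```

View pics/z17.png

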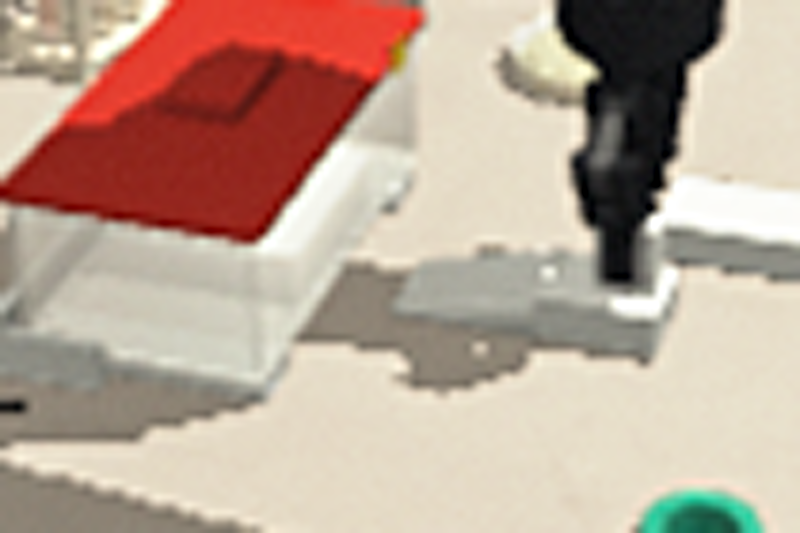

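View pics/wrist17.png

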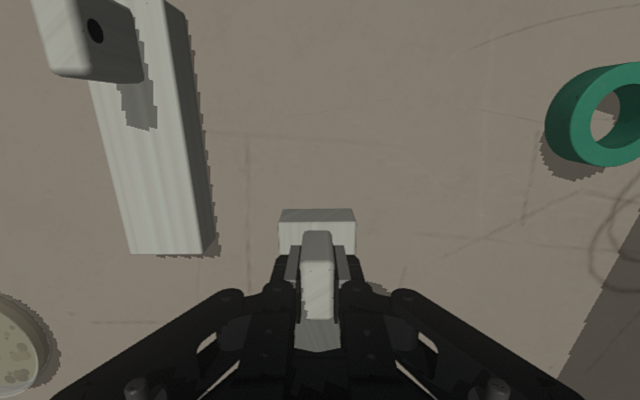

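Request:
apply_moves --moves '[[[0, 0, 0.06, 0, 1], [0, 0, 0.12, 0, 1], [0, 0, 0.18, 0, 1], [0, 0, 0.18, 0, 1], [0, 0, 0.18, 0, 1]]]'

```text
clock: 14.0
tool_pos: [480.0, -63.8, -6.3]
tcp_rot: [-179.3, 1.3, -170.2]
ft_force: [-1.0, 0.0, 1.0]
gripper_width: 15.1
```

Request:
apply_moves --moves '[[[-0.2, 0, 0.02, 0, 1], [-0.5, 0, 0.02, 0, 1], [-0.8, 0, 0.02, 0, 1], [-1.1, 0, 0.02, 0, 1], [-1.4, 0, 0.02, 0, 1], [-1.55, 0, 0.02, 0, 1], [-1.6, 0, 0.02, 0, 1], [-1.6, 0, 0.02, 0, 1]]]'

```text
clock: 14.67
tool_pos: [519.9, -56.9, -6.1]
tcp_rot: [-179.3, 1.3, -170.2]
ft_force: [-0.2, -0.0, -2.4]
gripper_width: 14.5
```

```bash
python3 - <<'E'
from h import *
s=r.read_state();print(s["tool_pos"],s["tcp_rot"],s["ft_force"],s["gripper_width"])
for n in ("wrist","scene"): cv2.imwrite(f"pics/{n}18.png",r.read_camera(n)[:,:,::-1])
a=cv2.imread("pics/scene18.png")[195:265,250:355]; cv2.imwrite("pics/z18.png",cv2.resize(a,(800,533),interpolation=cv2.INTER_CUBIC))
E
```

```text
[519.94748719 -56.90596239  -6.14458471] [-179.26799947    1.271309   -170.19714268] [-0.17919738 -0.02585065 -2.44630937] 14.515642203912734
```

View pics/z18.png

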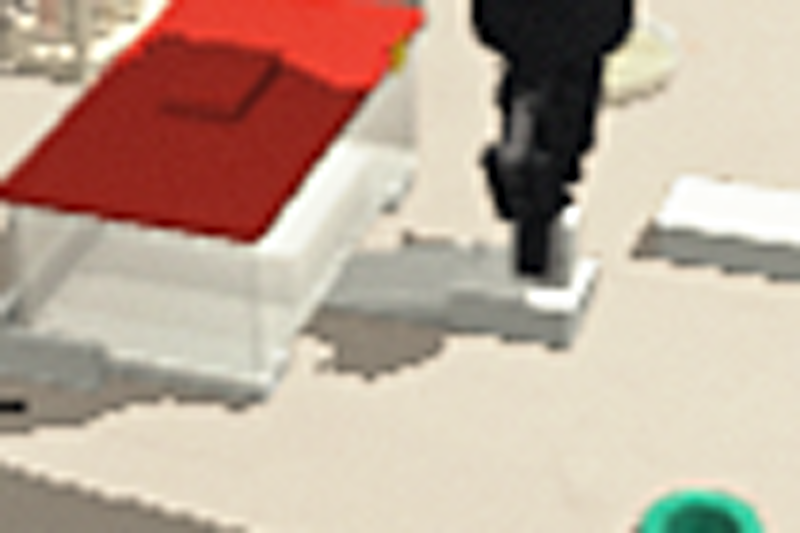

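Request:
apply_moves --moves '[[[-0.1, 0, 0.06, 0, 1], [-0.2, 0, 0.08, 0, 1], [-0.3, 0, 0.08, 0, 1], [-0.4, 0, 0.08, 0, 1], [-0.5, 0, 0.08, 0, 1], [-0.5, 0, 0.08, 0, 1]]]'

```text
clock: 15.27
tool_pos: [529.5, -55.0, -6.4]
tcp_rot: [-179.3, 1.1, -170.2]
ft_force: [-6.3, -1.7, 15.3]
gripper_width: 14.7
```

Request:
apply_moves --moves '[[[-0.1, 0, -0.03, 0, 1], [-0.2, 0, -0.03, 0, 1], [-0.25, 0, -0.03, 0, 1], [-0.25, 0, -0.03, 0, 1]]]'

```text
clock: 15.6
tool_pos: [535.4, -53.9, -5.9]
tcp_rot: [-179.3, 1.1, -170.2]
ft_force: [-1.4, -0.2, -0.9]
gripper_width: 15.3
```

Request:
apply_moves --moves '[[[-0.08, 0, 0.02, 0, 1], [-0.16, 0, 0.02, 0, 1], [-0.24, 0, 0.02, 0, 1], [-0.24, 0, 0.02, 0, 1]]]'

```text
clock: 15.93
tool_pos: [538.3, -53.1, -6.2]
tcp_rot: [-179.3, 0.8, -170.2]
ft_force: [-8.4, -2.7, 8.6]
gripper_width: 14.7
```

```bash
python3 - <<'E'
from h import *
s=r.read_state();print(s["tool_pos"],s["tcp_rot"],s["ft_force"],s["gripper_width"])
cv2.imwrite(f"pics/scene19.png",r.read_camera("scene")[:,:,::-1])
a=cv2.imread("pics/scene19.png")[195:265,250:355]; cv2.imwrite("pics/z19.png",cv2.resize(a,(800,533),interpolation=cv2.INTER_CUBIC))
E
```

```text
[538.34383402 -53.08996931  -6.20014921] [-179.34092202    0.76678904 -170.18575732] [-8.35233474 -2.66433412  8.57151273] 14.732931729968186
```

View pics/z19.png

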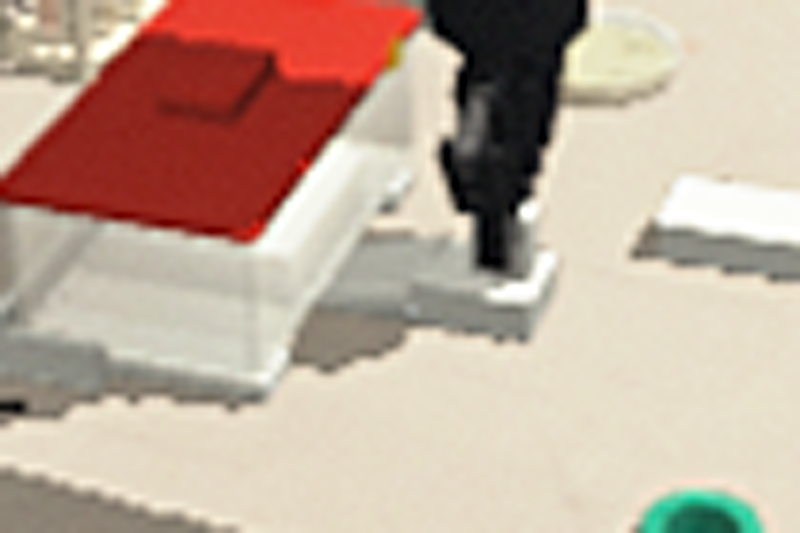

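Request:
apply_moves --moves '[[[-0.08, 0, 0, 0, 1], [-0.16, 0, 0, 0, 1], [-0.24, 0, 0, 0, 1], [-0.28, 0, 0, 0, 1], [-0.28, 0, 0, 0, 1]]]'

```text
clock: 16.4
tool_pos: [540.6, -52.1, -6.1]
tcp_rot: [-179.4, 0.3, -170.2]
ft_force: [-10.7, -3.5, 10.4]
gripper_width: 14.8
```

```bash
python3 - <<'E'
from h import *
s=r.read_state();print(s["tool_pos"],s["tcp_rot"],s["ft_force"],s["gripper_width"])
cv2.imwrite(f"pics/scene20.png",r.read_camera("scene")[:,:,::-1])
for n in ("17","18","19","20"):
    s=cv2.imread(f"pics/scene{n}.png").astype(int); B,G,R=s[...,0],s[...,1],s[...,2]
    m=(R>90)&(G<.5*R)&(B<.5*R); m[:180]=0;m[260:]=0;m[:,:230]=0;m[:,310:]=0
    c=bigc(m)[0]; q=cv2.approxPolyDP(c,4,True)[:,0]; print(n,q.tolist(), c[:,0].mean(0))
E
```

```text
[540.62433785 -52.05742477  -6.14280389] [-179.41216191    0.34352167 -170.17399112] [-10.73930006  -3.53349356  10.43600045] 14.790860284291286
17 [[304, 196], [274, 193], [250, 220], [283, 226]] [278.01639344 209.        ]
18 [[304, 196], [274, 193], [250, 220], [283, 226]] [278.00819672 209.        ]
19 [[304, 196], [274, 193], [249, 220], [282, 226]] [277.5        208.95081967]
20 [[304, 196], [275, 192], [249, 220], [283, 225]] [277.71311475 208.8442623 ]
```

Request:
apply_moves --moves '[[[-0.15, 0, -0.02, 0, 1], [-0.25, 0, -0.02, 0, 1], [-0.35, 0, -0.02, 0, 1], [-0.45, 0, -0.02, 0, 1], [-0.5, 0, -0.02, 0, 1], [-0.5, 0, -0.02, 0, 1]]]'

```text
clock: 16.95
tool_pos: [549.2, -50.0, -5.6]
tcp_rot: [-179.5, -0.0, -170.2]
ft_force: [-10.4, -2.3, 9.1]
gripper_width: 15.3
```

```bash
cat > lid.py <<'E'
from h import *
def lid(n):
    s=cv2.imread(f"pics/scene{n}.png").astype(int); B,G,R=s[...,0],s[...,1],s[...,2]
    m=(R>90)&(G<.5*R)&(B<.5*R); m[:180]=0;m[260:]=0;m[:,:230]=0;m[:,310:]=0
    c=bigc(m)[0][:,0]
    # bottom boundary line of lid front-right edge: rightmost red subpixel per row
    w=np.clip((R-G)/100.,0,1)*m
    rows=range(200,224); ed=[]
    for y in rows:
        xs=np.arange(265,315); v=((R-G)[y,265:315]).astype(float); v=v/v[:12].mean(); k=np.where(v<.5)[0]
        k=k[0]; ed.append(265+k-1+(v[k-1]-.5)/(v[k-1]-v[k]))
    p=np.polyfit(rows,ed,1); print(n,"right edge at row 200,222:",np.polyval(p,[200,222]).round(2))
    cols=range(252,282); ed=[]
    for x in cols:
        v=((R-G)[205:240,x]).astype(float); v=v/v[5:10].mean(); k=np.where((v<.5)&(np.arange(35)>8))[0][0]; ed.append(205+k-1+(v[k-1]-.5)/(v[k-1]-v[k]))
    p=np.polyfit(cols,ed,1); print("   left edge at col 252,282:",np.polyval(p,[252,282]).round(2))
E
python3 - <<'E'
from lid import *
s=r.read_state();print(s["tool_pos"],s["tcp_rot"],s["ft_force"],s["gripper_width"])
cv2.imwrite(f"pics/scene21.png",r.read_camera("scene")[:,:,::-1])
for n in (17,18,19,20,21):
    try: lid(n)
    except Exception as e: print(n,e)
E
```

```text
[549.17268026 -49.98212774  -5.57937556] [-1.79477585e+02 -7.85373804e-03 -1.70167150e+02] [-10.43629402  -2.30145231   9.13484333] 15.274001710359698
17 right edge at row 200,222: [nan nan]
   left edge at col 252,282: [220.68 226.79]
18 right edge at row 200,222: [nan nan]
   left edge at col 252,282: [221.9  226.18]
19 right edge at row 200,222: [284.01 293.16]
   left edge at col 252,282: [221.64 226.33]
20 right edge at row 200,222: [293.95 288.76]
   left edge at col 252,282: [221.68 226.02]
21 right edge at row 200,222: [282.54 292.16]
   left edge at col 252,282: [221.55 225.34]lid.py:11: RuntimeWarning: divide by zero encountered in scalar divide
  k=k[0]; ed.append(265+k-1+(v[k-1]-.5)/(v[k-1]-v[k]))
```

```bash
python3 - <<'E'
from h import *
cv2.imwrite("pics/wrist21.png",r.read_camera("wrist")[:,:,::-1])
a=cv2.imread("pics/scene21.png")[195:265,250:355]; cv2.imwrite("pics/z21.png",cv2.resize(a,(800,533),interpolation=cv2.INTER_CUBIC))
b=cv2.imread("pics/wrist21.png");o=cv2.imread("pics/wrist17.png")
cv2.imwrite("pics/zz21.png",np.vstack([cv2.resize(v[190:340,200:440],(480,300)) for v in (o,b)]))
print(r.read_state()["ft_force"],r.read_state()["tool_pos"])
E
```

```text
[-8.84329192 -1.97112272  7.79215948] [549.15712312 -49.99102246  -5.58935198]
```

View pics/z21.png

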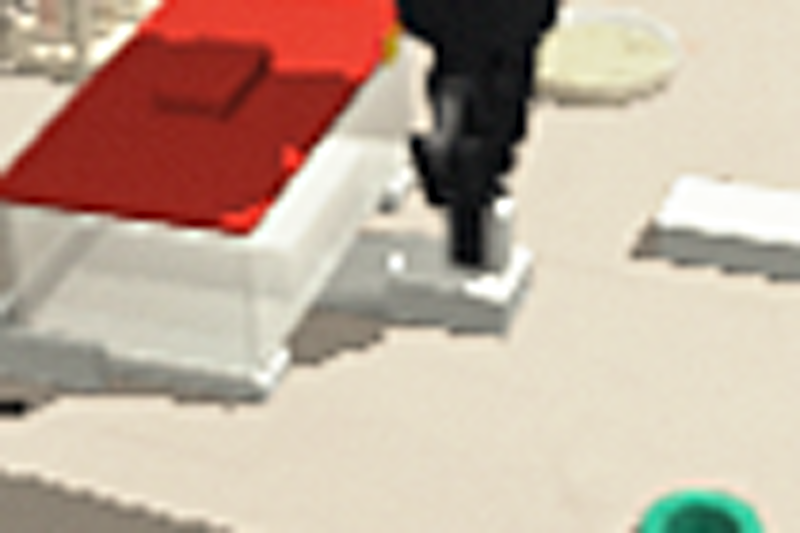

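View pics/zz21.png

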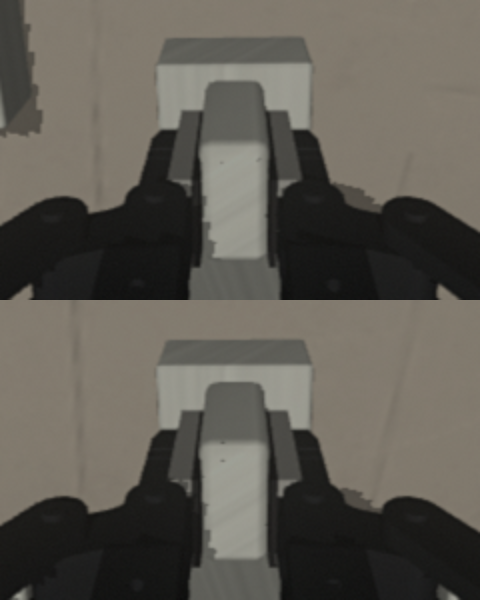

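```bash
cat > lid.py <<'E'
from h import *
def edges(n):
    s=cv2.imread(f"pics/scene{n}.png").astype(float); B,G,R=s[...,0],s[...,1],s[...,2]
    f=(R-G)/(R+G)   # ratio ~0.7 lid, ~0.05 elsewhere
    e=[]
    for y in range(200,222):
        ks=[k for k in range(275,312) if f[y,k]>=.35]; k=max(ks); e.append(k+(f[y,k]-.35)/(f[y,k]-f[y,k+1]+1e-9))
    p=np.polyfit(range(200,222),e,1)
    e2=[]
    for x in range(254,281):
        ks=[k for k in range(205,235) if f[k,x]>=.35]; k=max(ks); e2.append(k+(f[k,x]-.35)/(f[k,x]-f[k+1,x]+1e-9))
    q=np.polyfit(range(254,281),e2,1)
    return np.r_[np.polyval(p,[202,220]),np.polyval(q,[255,280])]
def model(L,sl,H=94.5,c=(674,-27.5),yaw=9.9):
    th=L/120.; 
    C=[(-64,114,H),(-64,-114,H),(64,114,H)]
    W=[]
    a=np.radians(yaw);Rz=np.array([[np.cos(a),-np.sin(a)],[np.sin(a),np.cos(a)]])
    for x,y,z in C:
        u,v=x-60,z-12; X=60+sl+u*np.cos(th)+v*np.sin(th); Z=12-u*np.sin(th)+v*np.cos(th)
        W.append(np.r_[np.array(c)+Rz@np.array([X,y]),Z])
    P=proj("scene",W)
    lx=lambda y:P[0,0]+(P[1,0]-P[0,0])*(y-P[0,1])/(P[1,1]-P[0,1])
    ly=lambda x:P[0,1]+(P[2,1]-P[0,1])*(x-P[0,0])/(P[2,0]-P[0,0])
    return np.array([lx(202),lx(220),ly(255),ly(280)])
E
python3 - <<'E'
from lid import *
b=edges(17);print("base",b.round(2))
for n in (18,19,20,21): print(n,(edges(n)-b).round(2))
m=model(0,0);print(m.round(2))
for L,s in((0,2),(2,0),(2,2),(4,0),(4,2),(6,2)): print(L,s,(model(L,s)-m).round(2))
E
```

```text
base [301.05 287.97 221.76 225.96]
18 [ 0.    0.01 -0.    0.01]
19 [-0.55 -0.49  0.05 -0.  ]
20 [-0.74 -0.8  -0.06 -0.18]
21 [-0.57 -2.28 -0.14 -0.84]
[301.5  288.24 221.27 225.56]
0 2 [-0.57 -0.62  0.   -0.  ]
2 0 [-0.76 -0.83 -0.09 -0.47]
2 2 [-1.33 -1.45 -0.1  -0.48]
4 0 [-1.54 -1.68 -0.18 -0.96]
4 2 [-2.11 -2.3  -0.2  -0.97]
6 2 [-2.89 -3.16 -0.31 -1.47]lid.py:4: RuntimeWarning: invalid value encountered in divide
  f=(R-G)/(R+G)   # ratio ~0.7 lid, ~0.05 elsewhere
```

```bash
python3 - <<'E' 2>/dev/null
from h import *
def e(n):
    s=cv2.imread(f"pics/scene{n}.png").astype(float); G,R=s[...,1],s[...,2]; f=(R-G)/(R+G+1e-6); o=[]
    for y in range(194,226):
        ks=[k for k in range(275,312) if f[y,k]>=.35]
        if not ks: o.append(np.nan);continue
        k=max(ks); o.append(k+(f[y,k]-.35)/(f[y,k]-f[y,k+1]+1e-9))
    return np.array(o)
a=e(17);
for n in(20,21):print((e(n)-a).round(1))
a=cv2.imread("pics/scene17.png")[185:235,260:320];b=cv2.imread("pics/scene21.png")[185:235,260:320]
cv2.imwrite("pics/cmp.png",cv2.resize(np.hstack([a,b]),None,fx=6.5,fy=6.5,interpolation=cv2.INTER_NEAREST))
E
```

```text
[ 5.9  0.9 -0.5 -0.5 -0.7 -0.2 -1.  -0.4 -0.4 -0.6 -0.6 -1.  -1.  -0.9
 -0.6 -1.1 -1.  -0.9 -0.6 -0.5 -1.  -1.  -0.5 -0.4 -1.  -1.  -1.  -0.4
 -0.8 -1.  -0.8 -1. ]
[ 9.3  0.3 -2.4 -2.9 -1.2 -2.8 -1.8  6.8 -1.2 -1.9 -1.6 -1.8 -2.  -1.9
 -1.6 -1.7 -2.  -1.9 -1.8 -1.5 -2.  -2.  -1.5 -1.4 -2.  -2.  -2.1 -1.4
 -2.  -1.9 -1.7 -2.3]
```

View pics/cmp.png

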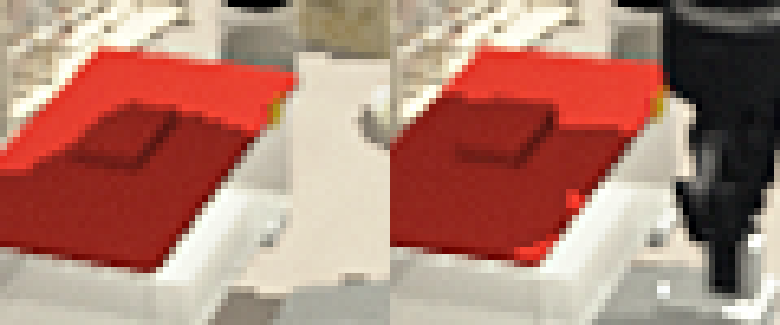

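Request:
apply_moves --moves '[[[-0.16, 0, 0, 0, 1], [-0.2, 0, 0, 0, 1], [-0.24, 0, 0, 0, 1], [-0.24, 0, 0, 0, 1], [-0.24, 0, 0, 0, 1], [-0.24, 0, 0, 0, 1]]]'

```text
clock: 17.55
tool_pos: [550.9, -48.9, -6.1]
tcp_rot: [-179.6, -0.4, -170.2]
ft_force: [-8.9, -2.3, 5.9]
gripper_width: 15.2
```

```bash
python3 - <<'E' 2>/dev/null
from lid import *
s=r.read_state();print(s["tool_pos"],s["tcp_rot"],s["ft_force"],s["gripper_width"],s["clock"])
for n in ("scene","wrist","top"): cv2.imwrite(f"pics/{n}22.png",r.read_camera(n)[:,:,::-1])
print((edges(22)-edges(17)).round(2))
def e(n):
    s=cv2.imread(f"pics/scene{n}.png").astype(float); G,R=s[...,1],s[...,2]; f=(R-G)/(R+G+1e-6); o=[]
    for y in range(202,226):
        ks=[k for k in range(275,312) if f[y,k]>=.35]
        k=max(ks); o.append(k+(f[y,k]-.35)/(f[y,k]-f[y,k+1]+1e-9))
    return np.array(o)
print((e(22)-e(17)).round(1),r.read_state()["tool_pos"])
a=cv2.imread("pics/scene22.png")[195:305,250:355]; cv2.imwrite("pics/z22.png",cv2.resize(a,(573,600),interpolation=cv2.INTER_CUBIC))
E
```

```text
[550.89919537 -48.94901378  -6.06076659] [-179.55643561   -0.40149987 -170.15251158] [-8.93991544 -2.30416934  5.934407  ] 15.1558169329666 17.55
[-1.8  -2.04 -0.11 -1.06]
```

View pics/wrist22.png

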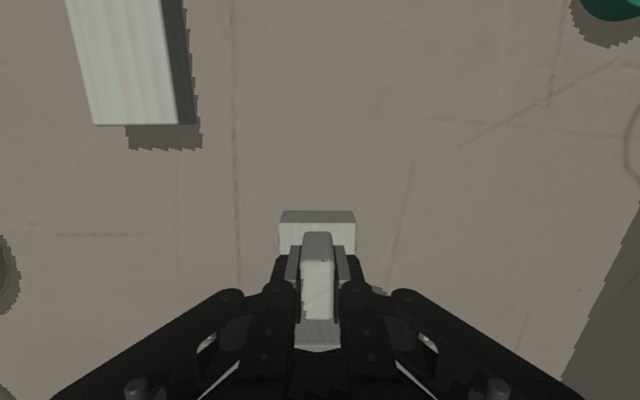

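```bash
python3 - <<'E'
from h import *
a=cv2.imread("pics/scene22.png")[205:305,250:370]; cv2.imwrite("pics/z22.png",cv2.resize(a,(720,600),interpolation=cv2.INTER_CUBIC))
s=r.read_state();print(s["tool_pos"],s["ft_force"],s["tcp_rot"])
E
```

```text
[550.89007873 -48.95478887  -6.08894366] [-8.62202251 -2.76159329  5.12650403] [-179.55578156   -0.40365022 -170.15132975]
```

View pics/z22.png

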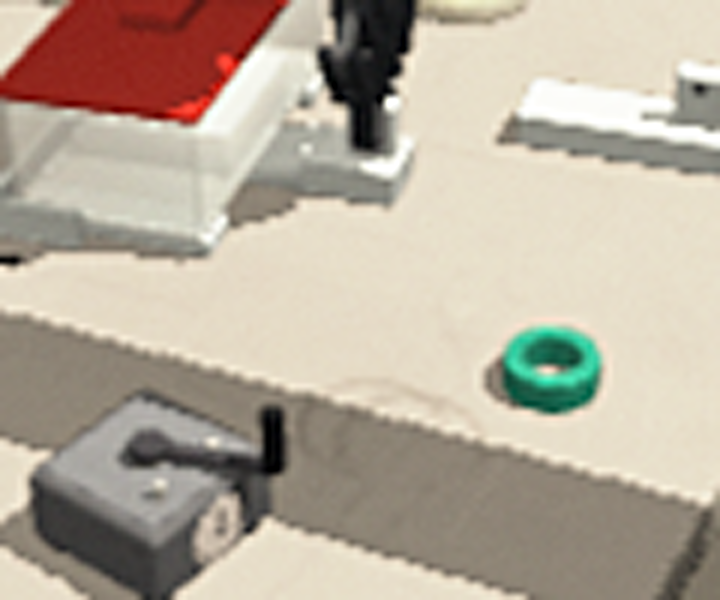

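```bash
python3 -c "
from workcell import r
print(r.close_job()); print(r.read_state()['clock'])"
```

```text
the job is handed in; nothing more can be done
None
the job is handed in; nothing more can be done
```

I started the timer, pushed the wedge under the tank's front edge, and handed the job in at about 17.7 s with the wedge still gripped. No verdict was reported.

- **Timer:** I swung the lever to its stop. The wrist force jumped from about 6 N to 12 N with no further movement. In the later pictures the lever was back at rest.
- **Wedge:** I gripped the right-hand piece, the one with the ramp crease, by its rib at 70 N. I lifted it over the flat block, set it down in front of the channel and pushed it in, thin end first. The last pictures show it on the worktop, about 2–3 mm off the stand's middle line by the last pose checked.
- **Tank:** From the shift of the lid's edges in the scene picture, it slid back 2 mm to the back stop and its front edge is about 4 mm clear on both sides. The arm was pushing forward with about 9 N, steady. The gripper stayed roughly 18 mm from the lid (calculated, not measured).
- **Other things:** In the pictures I viewed, the block, dish and tape roll had not moved. I did not check the jar, beaker and tip box separately at the end.

**What disagreed:**
- The closed fingertips met the worktop at a reported tool height of -36 mm. I used that offset instead of the nominal tool point.
- The lid measured about 95 mm above the worktop, not the 110 mm the description implies.
- The tool's reported pitch drifted about 1.7° during the push. The wedge itself still looked flat and is well within the 0.1 rad limit.

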